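# Pack the sample carrier in layers

## Task

Pack the blue sample carrier: stand the brown jar with the blue cap upright in the white nest on the carrier's floor, then lower the aluminium vial tray by its black handle so that it lies flat on the four corner ledges above the jar, and then shut the lid fully. Set both things down rather than dropping them, keep the jar upright, and leave the black-capped jar and the tape roll where they are.

Things in the scene. Friction and masses are not known exactly. Their poses are not given: they have to be found in the camera images.
- carrier: Blue open-topped box, fixed to the worktop, outside 160 x 160 mm and 104 mm high, walls 4 mm (inside 152 x 152 mm), floor 5 mm thick. Origin: centre of its underside; z up; its +y side carries the lid's hinge. In each inside corner stands a white ledge post, 18 x 18 mm, its top 90 mm above the underside (14 mm below the rim).
- nest (a point): Centre of the jar's nest on top of the carrier's floor (5 mm above the worktop): a square white fence, 66 x 66 mm inside, 14 mm high from the floor, in the middle of the carrier. Axes as the carrier's.
- ledge_center (a point): Point in the middle of the carrier at the height of the ledge tops (90 mm above the worktop), where the centre of the tray's underside comes to lie. Axes as the carrier's.
- lid_hinge (a point): Middle of the lid's hinge line, at the top outer edge of the carrier's +y wall, 80 mm from the carrier's middle and 104 mm above the worktop. Axes as the carrier's: the hinge line runs along x.
- lid_edge (a point): Middle of the lid's free edge on its outer face: 160 mm from the hinge line along the lid and 42 mm above the lid's rim plane. It moves with the lid. Shut, it stands over the carrier's -y wall, 146 mm above the worktop.
- lid (a joint): Angle of the white hollow lid (shell 160 x 160 x 42 mm, wall 4 mm), rad: 0 = shut flat on the rim, 1.57 = upright above the +y wall, limit 1.9; it starts a little past upright. The hinge is stiff (about 0.3 N m of friction): the lid stays wherever it is left, and about 2 to 4 N at its free edge moves it. It can be shut by pushing on its outer face (the +y side when open) with the shut fingers. The lid shut, the space above the tray's plate just holds the tray's handle.
- jar_center (a point): Centre of the brown (amber) jar with the blue screw cap, round, 56 mm across at the widest, 80 mm high: this point is 40 mm above its underside. z is its axis. About 0.2 kg; it stands on the worktop. Body 56 mm wide up to 64 mm, above it the cap, 48 mm wide; grip it by either.
- tray: Vial tray: square aluminium plate 144 x 144 mm, 6 mm thick, with six short amber vials (10 mm high, at 58 mm either side of the handle) and a black bridge handle in the middle. Origin: centre of its underside; z up. It lies on the worktop. It has 4 mm of room on each side in the carrier and may go in at any quarter turn. About 0.25 kg.
- tray_handle (a point): Centre of the tray's handle bar, 38 mm above the tray's underside. The bar runs along the tray's y, 76 mm long, 12 mm thick (along x) and 16 mm tall; there is 24 mm of open height below it over the plate.
- black_cap_jar: Bystander: clear jar with grey content and a black cap, 56 mm across, 88 mm high; origin at the centre of its underside.
- tape: Bystander: teal tape roll lying flat, 52 mm across, 19 mm high; origin at the centre of its underside.
Not all that is in view belongs to the job. What is meant by the part that bears jar_center is not red, and is the larger of those in its own colour.

How it is judged:
By the outcome, as a careful person would: the job done as asked, in the order asked, and still so for the second after the job is handed in, with the robot touching nothing.
It also fails if it takes over 72 s, if anything falls off the work surface, if the arm or the gripper's body presses on something with over 40 N, if the wrist force passes 120 N, or if a joint passes its speed limit or range.

## Robot

A 6-joint arm with a two-finger parallel gripper is mounted at the origin on a cart in front of the work surface, level with it; the furniture and walls round the work are solid. World frame = base frame: x ahead of the robot, y to its left, z up, the work surface at z = 0. Lengths are in m, angles in rad, forces in N, time in s.
With the tool pointing down it reaches from about 0.4 to 0.825 m from the base axis. Payload 7 kg.
Tool frame: the origin (TCP) lies at the very end of the fingers, on their centre line; the grasp point (between the pads) lies 19 mm behind it; z points along the fingers, y is the direction in which the jaws open and shut (so a half turn about z gives the same grasp; the last joint's range is limited). The gripper opens to 85 mm and grips with 20 to 120 N. Pads are 22 mm wide; open, the fingers measure 114 mm over their backs; the gripper's body (76 mm by 85 mm) begins 54 mm behind the grasp point. The pads swing forward as they close: fully open they stand 13 mm farther back than shut.
Start: joints at [1.459, 0.359, 0.012, 0, -1.224, -0.288], TCP at [0.263, 0.622, 0.208] pointing down, gripper open.
Joint ranges: [-3.07, 3.07], [-1.43, 2.12], [-1.02, 1.25], [-3.03, 1.67], [-3.05, -0], [-3.03, 3.03]. Speed limits (rad/s): [2.39, 2.39, 3.01, 3.14, 3.14, 3.14].

## Interface

Orientations are given as a unit quaternion [x, y, z, w].
In Python, from rig import r gives the robot as it stands.
- The arm moves only by the tool drive_tool, never from a script. Its argument "targets" is a list of rows, each a list of 2 entries, a list of its own where there are three numbers: the shift along the tool's x, y, z in mm, then the turn, a rotation vector about the tool's x, y, z in degrees. In form: [[[dx, dy, dz], [ax, ay, az]], ...]. A call has 1 to 20 rows; each row shifts and turns the commanded pose from where the row before left it, along the tool's axes as they then stand; what a row does not reach is not made up. A row lasts 1/12 s, in which the tool goes at most 41.7 mm and 7.16 degrees, less where a joint would pass 70% of its speed; a pose out of reach is approached as far as the arm can. A call with a gripper value outside its range is refused whole. "fingers" is the opening, from 0 (shut) to 1 (fully open), set as the call begins (left out, the last holds). The fingers move at their own pace and stop on an object; "newtons" is the grip in N (left out, the last holds). Time passes only in rows, so rows that do not move let the fingers close. It gives the time, the measured TCP pose, the force and the opening at its end, in the units of the state.
- r.observe(): the state, without advancing time (a new reading comes with each control period).
- r.camera(name): name is "scene" or "top" or "wrist"; returns (picture, depth): 420x560x3 uint8, red, green, blue; 420x560 float32, m along the optical axis (not along the pixel's ray), 0 where there is no reading.
- r.calibration(name): a dict with "fx", "fy", "cx", "cy" (pixels), "view" (4x4, takes a point from world to camera coordinates). Camera axes: x right, y down, z forward; pixel columns grow to the right and rows downward; lengths in m; the calibration is good to about 2 mm. A picture is of the moment at which its call begins: read the wrist's pose just before it. calibration takes no time and is no camera call; for the wrist camera it gives the pose at the moment of the call.
- r.job_done(): hands the job in, once; it reports no verdict.
Trained networks look in the newest picture that a camera, given by its name, has taken for a name from the list of things; names that differ only in an ending like _2 or _b are one class to them, and where a whole thing is asked for, a point or a joint stands for the part that bears it (a point fixed in the world has none). Each returns a list of dicts, best first, with "confidence" (0 to 1); they miss things now and then, are a little off and sometimes report something else, mostly with a low value. They report only what shows in the picture. A call takes as long as a camera call. They do not tell look-alikes from the thing itself.
- r.masks_of(camera, name): "region" (420x560 bool, what is visible of it) and "rect" ([left, top, right, bottom] in pixels, round what is visible of it).
- r.spot_point(camera, name): "centre" ([column, row] in pixels: a listed point, or the origin of a listed thing).
The state is a dict: "time": time; "joints": joint angles; "dq": joint speeds; "effort": joint torques, N m; "eef_pos": TCP position; "eef_rot": TCP orientation; "wrist_force": force on the tool from outside, world axes, zero at the start; "moment": the same for the moment, N m; "grip_width": finger opening in m.
Only numpy, scipy, OpenCV 4.12 (cv2) and the standard library are available. Lean on these libraries where they do the work, as an engineer would, in place of code of your own. Each camera call takes 0.05 s, during which the arm holds its last target.

## Working session

There is one attempt and no reset: what is moved stays moved. The work goes in short steps, Python scripts to look and compute and a tool call to move; the robot and the scene stay as the last step left them, time stands still between calls to the robot, and variables do not carry over. Pictures are saved under pics/ and viewed, and the job is handed in when it is done.

Besides the shell and the picture viewer there is one more tool, called after "Call:" by a JSON object that holds its "fn" and its "kwargs", one argument or row to a line. drive_tool: Moves the arm, as the interface text tells. Its arguments: {"type":"object","properties":{"targets":{"type":"array","items":{"type":"array"}},"fingers":{"type":"number"},"newtons":{"type":"number"}},"required":["targets"]}

```bash
ls; mkdir -p pics
python3 - <<'E'
from rig import r
import cv2,numpy as np
print(r.observe())
for n in("scene","top"):
    p,d=r.camera(n); cv2.imwrite(f"pics/{n}0.png",p[:,:,::-1]); np.save(f"{n}_d.npy",d)
    c=r.calibration(n); print(n,c)
    for k in("jar_center","tray_handle","tray","carrier","black_cap_jar","tape","lid_edge"):
        print(k,[(np.round(x["centre"],1).tolist(),round(x["confidence"],2)) for x in r.spot_point(n,k)])
E
```

```text
pics
{'time': 0.0, 'joints': array([ 1.45908055e+00,  3.59340653e-01,  1.10744940e-02, -3.56276225e-04,
       -1.22411294e+00, -2.88141719e-01]), 'dq': array([ 7.77214735e-04,  1.66968126e-03, -2.35694876e-03,  9.03864052e-04,
        2.98546546e-04, -4.64281290e-05]), 'effort': array([ 2.79582227e-04, -5.83327210e+01,  2.93435419e+01,  6.93683311e+00,
       -5.80830485e-03,  1.36978863e-05]), 'eef_pos': array([0.26256581, 0.62127511, 0.20709932]), 'eef_rot': array([ 9.80068361e-01, -1.98658887e-01, -9.71206972e-05,  8.03062946e-04]), 'wrist_force': array([ 0.053551  , -0.23222293,  0.09605453]), 'moment': array([-0.03455753,  0.02514142, -0.01976759]), 'grip_width': 0.08533861955224371}
scene {'fx': 535.742999609529, 'fy': 535.742999609529, 'cx': 267.5852937547165, 'cy': 207.2644911203633, 'view': array([[ 0.73671891, -0.67619108, -0.00329829, -0.44389231],
       [-0.28068916, -0.30136958, -0.91125736,  0.28328129],
       [ 0.61519009,  0.67226632, -0.41182417,  0.95261003],
       [ 0.        ,  0.        ,  0.        ,  1.        ]])}
jar_center [([279.3, 289.4], 0.86), ([256.
[... 216 characters left out ...]
edge [([200.1, 135.4], 0.57)]
top {'fx': 434.53688260536535, 'fy': 434.53688260536535, 'cx': 286.4442932064456, 'cy': 205.04166155119128, 'view': array([[-0.02915494, -0.99938166,  0.01965428,  0.01784711],
       [-0.98343201,  0.02515906, -0.179523  ,  0.59383114],
       [ 0.17891752, -0.02456263, -0.98355742,  1.06078018],
       [ 0.        ,  0.        ,  0.        ,  1.        ]])}
jar_center [([327.4, 213.2], 0.89), ([359.5, 256.0], 0.77), ([325.7, 246.5], 0.6)]
tray_handle [([159.6, 245.1], 0.88)]
tray [([164.9, 246.7], 0.59)]
carrier [([262.2, 216.5], 0.79), ([262.7, 208.8], 0.32)]
black_cap_jar [([411.0, 251.5], 0.8)]
tape [([176.8, 177.5], 0.76)]
lid_edge [([184.8, 195.5], 0.72)]
```

View pics/scene0.png

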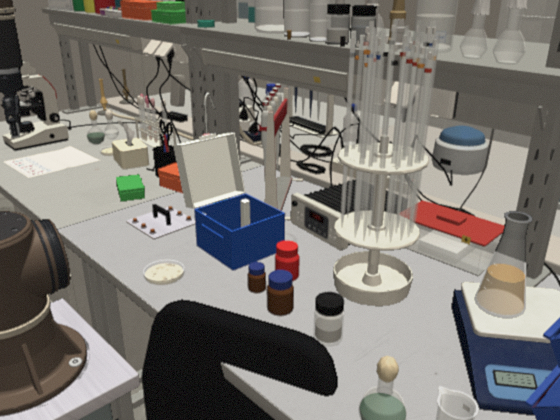

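View pics/top0.png

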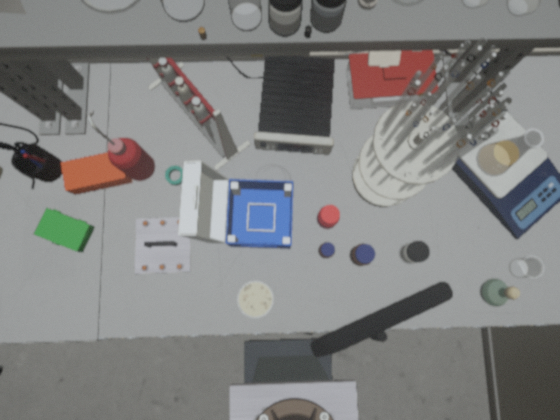

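In the top picture the candidates for jar_center are: red jar (330,216), a small brown one with a blue cap (327,250), a larger brown one with a blue cap (364,254), and the black-capped bystander (416,252). By the description I pick the larger brown jar at (364,254), scene (280,292). Next I'll check it in a crop and measure.

```bash
cat > h.py <<'E'
import numpy as np,cv2
from rig import r
def cloud(n,d,mask=None,c=None):
    c=c or r.calibration(n); 
    m=(d>0) if mask is None else (mask&(d>0))
    v,u=np.nonzero(m); z=d[m]
    P=np.c_[(u-c["cx"])/c["fx"]*z,(v-c["cy"])/c["fy"]*z,z]
    T=np.linalg.inv(c["view"]); return P@T[:3,:3].T+T[:3,3],np.c_[u,v]
def proj(n,X,c=None):
    c=c or r.calibration(n); X=np.atleast_2d(X); p=X@c["view"][:3,:3].T+c["view"][:3,3]
    return np.c_[p[:,0]/p[:,2]*c["fx"]+c["cx"],p[:,1]/p[:,2]*c["fy"]+c["cy"]]
def ray_z(n,uv,z,c=None):
    c=c or r.calibration(n); T=np.linalg.inv(c["view"]); o=T[:3,3]
    d=T[:3,:3]@np.array([(uv[0]-c["cx"])/c["fx"],(uv[1]-c["cy"])/c["fy"],1]); return o+d*(z-o[2])/d[2]
def save(n,img): cv2.imwrite("pics/"+n,img[:,:,::-1])
def show(n,img,box,name,s):
    l,t,R,b=box; save(name,cv2.resize(img[t:b,l:R],None,fx=s,fy=s,interpolation=cv2.INTER_CUBIC))
E
python3 - <<'E'
from h import *
np.set_printoptions(precision=4,suppress=True)
s=cv2.imread("pics/scene0.png")[:,:,::-1]; show(0,s,(180,190,380,350),"crop0.png",4)
d=np.load("top_d.npy")
C=np.array
P,uv=cloud("top",d)
def near(u,v,w): return (abs(uv[:,0]-u)<w)&(abs(uv[:,1]-v)<w)
for nm,u,v,zt in (("small",327,250,0),("big",364,254,0),("red",330,216,0),("black",416,252,0)):
    m=near(u,v,14); Q=P[m]; zt=np.percentile(Q[:,2],95); q=Q[Q[:,2]>zt-.008]
    cc,rad=cv2.minEnclosingCircle(q[:,:2].astype(np.float32)); print(nm,zt,cc,rad,q[:,:2].mean(0))
print("spot ray z.08 big", ray_z("top",(359.5,256),.04), ray_z("scene",(279.3,289.4),.04))
# carrier rim
m=near(262,213,50)&(P[:,2]>.097)&(P[:,2]<.110); q=P[m]; print("rim",len(q),cv2.minAreaRect(q[:,:2].astype(np.float32)),q.min(0),q.max(0))
for nm in("carrier","tray","lid"):
    for cam in ("top","scene"):
        for k in r.masks_of(cam,nm)[:2]:
            dd=d if cam=="top" else np.load("scene_d.npy")
            q,_=cloud(cam,dd,k["region"]); print(nm,cam,round(k["confidence"],2),k["rect"],np.percentile(q,[2,50,98],axis=0).tolist(), cv2.minAreaRect(q[:,:2].astype(np.float32)))
print(ray_z("top",(159.6,245.1),.038),ray_z("scene",(160.1,209.2),.038),ray_z("top",(164.9,246.7),0),ray_z("scene",(159.7,220.4),0))
print(ray_z("top",(262.2,216.5),0),ray_z("scene",(237.4,245.8),0))
E
```

```text
small 0.05843530682397402 (0.47760090231895447, -0.09859084337949753) 0.01778888888657093 [ 0.4777 -0.0983]
big 0.08115214554265186 (0.4627622365951538, -0.18853850662708282) 0.024821411818265915 [ 0.463 -0.188]
red 0.08121303344088848 (0.5636436939239502, -0.10551842302083969) 0.024457916617393494 [ 0.5633 -0.1054]
black 0.08949537623060584 (0.4640043377876282, -0.3188028633594513) 0.026970690116286278 [ 0.464  -0.3183]
spot ray z.08 big [ 0.4598 -0.1812  0.04  ] [ 0.47   -0.1803  0.04  ]
rim 1248 ((0.5714662075042725, 0.08848419785499573), (0.19850578904151917, 0.16066966950893402), 86.458740234375) [ 0.4869 -0.0151  0.097 ] [0.6549 0.1829 0.1099]
carrier top 0.78 [180.9, 157.1, 298.1, 250.6] [[0.4905322117834555, -0.007600614330455305, -0.00108248047926228], [0.5791568591388385, 0.13681088284257797, 0.08954153208519655], [0.6541408848679998, 0.22553533826997474, 0.2571305950394778]] ((0.600939154624939, 0.1338043510913849), (0.30985891819000244, 0.2171604037284851), 85.13272094726562)
carrier scene 0.92 [172.8, 131.6, 284.2, 266.7] [[0.4876530667006435, -0.0135204599566435, 0.0065
[... 1755 characters left out ...]
532529, 0.19977797239961737, 0.17215200180486517], [0.6571725989856242, 0.2253318570395553, 0.2571911393815184]] ((0.6372900009155273, 0.21534575521945953), (0.30695998668670654, 0.14128905534744263), 23.430477142333984)
lid scene 0.42 [126.0, 203.9, 194.9, 239.7] [[0.4351221956823292, 0.25689160052340615, 0.0018107118024757707], [0.4997955233825606, 0.314569254061168, 0.005721836120297863], [0.5686845573345937, 0.3910278746456523, 0.04460915537377534]] ((0.5064648985862732, 0.3337557911872864), (0.1505575180053711, 0.1617414653301239), 1.5206108093261719)
[0.5017 0.3268 0.038 ] [0.508  0.3342 0.038 ] [0.5007 0.323  0.    ] [0.5091 0.344  0.    ]
[0.5744 0.066  0.    ] [0.5733 0.0814 0.    ]
```

View pics/crop0.png

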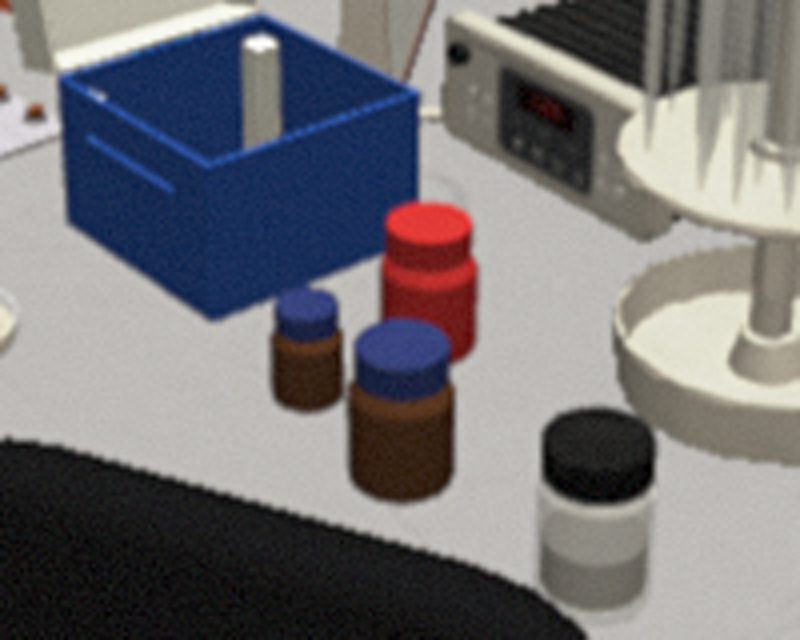

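Run:
```python
from h import *
from scipy.optimize import least_squares
np.set_printoptions(precision=4,suppress=True)
for cam in("top","scene"):
    img=cv2.imread(f"pics/{cam}0.png")[:,:,::-1].astype(int); d=np.load(f"{cam}_d.npy")
    P,uv=cloud(cam,d); col=img[uv[:,1],uv[:,0]]
    blue=(col[:,2]>col[:,0]+50)&(col[:,2]>col[:,1]+30)
    m=blue&(abs(P[:,2]-.104)<.004)&(abs(P[:,0]-.57)<.12)&(abs(P[:,1]-.07)<.12)
    q=P[m][:,:2]
    def f(p):
        c,s=np.cos(p[2]),np.sin(p[2]); x=(q-p[:2])@np.array([[c,-s],[s,c]])
        return np.abs(x).max(1)-.078
    s=least_squares(f,[.57,.07,.03],loss="soft_l1",f_scale=.002); print(cam,"carrier",m.sum(),s.x,np.sqrt((s.fun**2).mean()))
    # tray handle
    m=(P[:,2]>.030)&(P[:,2]<.06)&(abs(P[:,0]-.5)<.08)&(abs(P[:,1]-.325)<.05)
    q=P[m]; print("handle",m.sum(),cv2.minAreaRect(q[:,:2].astype(np.float32)),q.mean(0),np.percentile(q[:,2],[5,95]),np.degrees(np.arctan2(*np.linalg.svd(q[:,:2]-q[:,:2].mean(0))[2][0][::-1])))
    # tray plate: color/height
    m=(P[:,2]>.0045)&(P[:,2]<.02)&(abs(P[:,0]-.5)<.1)&(abs(P[:,1]-.325)<.085)&(P[:,1]>.24)
    q=P[m]; print("plate",cv2.minAreaRect(q[:,:2].astype(np.float32)),np.percentile(q,[1,50,99],axis=0))
    # lid free edge
    m=(P[:,2]>.15)&(abs(P[:,0]-.57)<.09)&(P[:,1]>.13)&(P[:,1]<.26)
    q=P[m]; print("lid",np.percentile(q,[1,50,99],axis=0), q[q[:,2].argmax()])
    for z in (.15,.18,.21,.24,.255):
        w=q[abs(q[:,2]-z)<.006]; print(z,len(w),np.percentile(w[:,1],[2,50,98]) if len(w) else 0)
d=np.load("top_d.npy"); P,uv=cloud("top",d)
for p in ((380,310),(430,295),(330,345),(255,298),(400,180),(176,177),(163,246)):
    i=np.argmin(abs(uv-p).sum(1)); print(p,P[i])
t=cv2.imread("pics/top0.png")[:,:,::-1]; show(0,t,(120,140,320,290),"crop1.png",4)
m=(P[:,2]>.12)&(P[:,0]<.75)&(P[:,0]>.3); 
print("tall", [ (P[m&(abs(P[:,1]-y)<.05)][:,0].min(), P[m&(abs(P[:,1]-y)<.05)][:,0].max(), P[m&(abs(P[:,1]-y)<.05)][:,2].max()) if (m&(abs(P[:,1]-y)<.05)).any() else None for y in np.arange(-.5,.5,.1)])
```

```text
top carrier 307 [ 0.5701  0.069  -0.0603] 0.001135488164512296
handle 155 ((0.504755973815918, 0.32742154598236084), (0.012240804731845856, 0.07450197637081146), 0.4212999641895294) [0.5044 0.3262 0.0434] [0.0369 0.0477] 90.51178653329163
plate ((0.49308347702026367, 0.3276725709438324), (0.17827486991882324, 0.1438317447900772), 0.44273874163627625) [[0.434  0.2585 0.0045]
 [0.4946 0.3321 0.0062]
 [0.5752 0.3972 0.0167]]
lid [[0.4975 0.1679 0.1512]
 [0.5791 0.2048 0.2506]
 [0.6564 0.231  0.2653]] [0.5748 0.195  0.2675]
0.15 79 [0.1644 0.2004 0.2046]
0.18 30 [0.1645 0.1795 0.2129]
0.21 33 [0.1733 0.1865 0.2155]
0.24 48 [0.181  0.2227 0.2321]
0.255 1044 [0.1871 0.206  0.2266]
scene carrier 332 [ 0.5699  0.0684 -0.0628] 0.0019185282586734373
handle 120 ((0.5036466121673584, 0.325877845287323), (0.015951024368405342, 0.0824880450963974), 3.716261625289917) [0.5028 0.3232 0.0405] [0.0325 0.0463] -88.99099638991724
plate ((0.5044475793838501, 0.3246328830718994), (0.14546750485897064, 0.1483117789030075), 1.885974407196045) [[0.4342 0.2558 0.0045]
 [0.4945 0.3185 0.0062]
 [0.5743 0.397  0
[... 523 characters left out ...]
 [(np.float64(0.345156027755242), np.float64(0.7279517325799736), np.float64(0.262736649825717)), None, (np.float64(0.584269413796823), np.float64(0.7499592356480249), np.float64(0.5568442780848444)), (np.float64(0.5854461778502942), np.float64(0.7494379943037289), np.float64(0.5565232041864427)), None, None, (np.float64(0.736246758934034), np.float64(0.7498770446497864), np.float64(0.3069242058195878)), (np.float64(0.4959447916496962), np.float64(0.7497312085775698), np.float64(0.3048581602874304)), (np.float64(0.7437726792045651), np.float64(0.7499295518591516), np.float64(0.6551091350701258)), (np.float64(0.6775051531080533), np.float64(0.749924685231733), np.float64(0.6511578461855707))]
```

View pics/crop1.png

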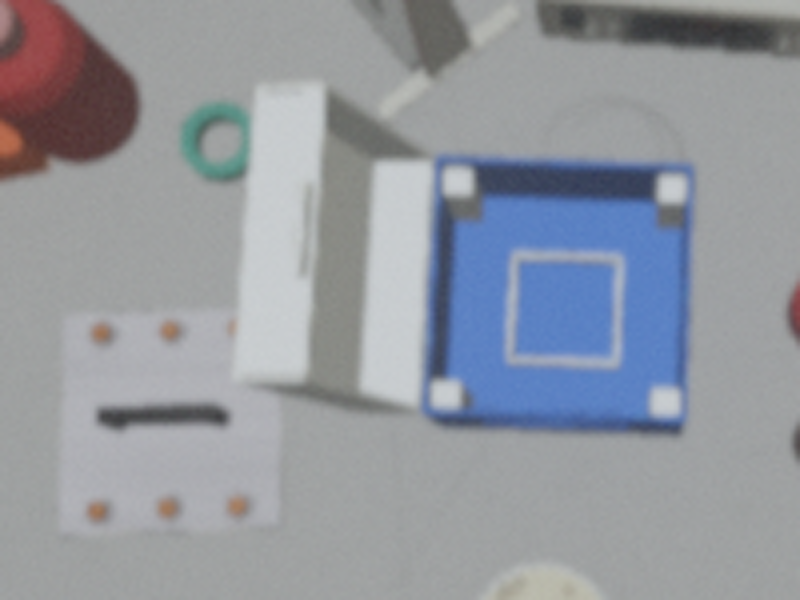

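Cloud fits: carrier at (0.570, 0.069) with yaw −3.5°; tray and handle at (0.505, 0.327) with yaw about 0.5°; jar at (0.463, −0.188). The crop confirms the large brown jar with the blue cap. I'll raise the arm and turn the jaws along world x.

Call:
{"fn": "drive_tool", "kwargs": {
  "targets": [
    [[0,0,-15],[0,0,6.7]],
    [[0,0,-15],[0,0,6.7]],
    [[0,0,-15],[0,0,6.7]],
    [[0,0,-15],[0,0,6.7]],
    [[0,0,-15],[0,0,6.7]],
    [[0,0,-15],[0,0,6.7]],
    [[0,0,-15],[0,0,6.7]],
    [[0,0,-15],[0,0,6.7]],
    [[0,0,-15],[0,0,6.7]],
    [[0,0,-15],[0,0,6.7]]
  ],
  "fingers": 1,
  "newtons": 40
}}

```text
time: 1.93
eef_pos: [0.2627, 0.6216, 0.3588]
eef_rot: [-0.706, 0.709, 0.0, 0.0]
wrist_force: [0.5, -0.1, 0.7]
grip_width: 0.0856
```

Call:
{"fn": "drive_tool", "kwargs": {
  "targets": [
    [[28,-33,0],[0,0,0]],
    [[28,-33,0],[0,0,0]],
    [[28,-33,0],[0,0,0]],
    [[28,-33,0],[0,0,0]],
    [[28,-33,0],[0,0,0]],
    [[30,-35,0],[0,0,0]],
    [[38,0,0],[0,0,0]],
    [[38,0,0],[0,0,0]],
    [[38,0,0],[0,0,0]],
    [[38,0,0],[0,0,0]],
    [[38,0,0],[0,0,0]],
    [[38,0,0],[0,0,0]],
    [[38,0,0],[0,0,0]],
    [[38,0,0],[0,0,0]],
    [[38,0,0],[0,0,0]],
    [[38,0,0],[0,0,0]],
    [[38,0,0],[0,0,0]],
    [[38,0,0],[0,0,0]],
    [[38,0,10],[0,0,0]],
    [[38,0,20],[0,0,0]]
  ]
}}

```text
time: 3.6
eef_pos: [0.455, -0.0726, 0.3308]
eef_rot: [0.708, -0.706, 0.002, -0.002]
wrist_force: [2.2, 0.8, 0.4]
grip_width: 0.0854
```

Call:
{"fn": "drive_tool", "kwargs": {
  "targets": [
    [[36,0,30],[0,0,0]],
    [[36,0,30],[0,0,0]],
    [[36,0,30],[0,0,0]],
    [[0,0,30],[0,0,0]],
    [[0,0,30],[0,0,0]],
    [[0,0,20],[0,0,0]],
    [[0,0,0],[0,0,0]],
    [[0,0,0],[0,0,0]]
  ]
}}

```text
time: 4.27
eef_pos: [0.4542, -0.167, 0.1685]
eef_rot: [0.708, -0.707, -0.0, 0.001]
wrist_force: [0.6, 0.1, 1.4]
grip_width: 0.0853
```

Run:
```python
from h import *
o=r.observe(); print(o["eef_pos"],o["eef_rot"],o["joints"])
p,d=r.camera("wrist"); save("w1.png",p); c=r.calibration("wrist")
P,uv=cloud("wrist",d,c=c)
m=(abs(P[:,0]-.463)<.045)&(abs(P[:,1]+.188)<.045)&(P[:,2]>.07)&(P[:,2]<.09)
q=P[m]; print(m.sum(), q.mean(0) if m.any() else 0, cv2.minEnclosingCircle(q[:,:2].astype(np.float32)) if m.any() else 0)
print(proj("wrist",[[.463,-.188,.08]],c))
```

```text
[ 0.45416471 -0.16699075  0.1685133 ] [ 7.07700961e-01 -7.06511538e-01 -4.39549291e-04  7.76941040e-04] [ 5.55557986e-02  7.39751172e-02 -4.54400674e-01  4.42272535e-04
 -1.04416447e+00 -5.40963308e-02]
2984 [ 0.46659046 -0.18746173  0.08196827] ((0.4665014445781708, -0.18610408902168274), 0.024678952991962433)
[[269.28820985 172.14150218]]
```

View pics/w1.png

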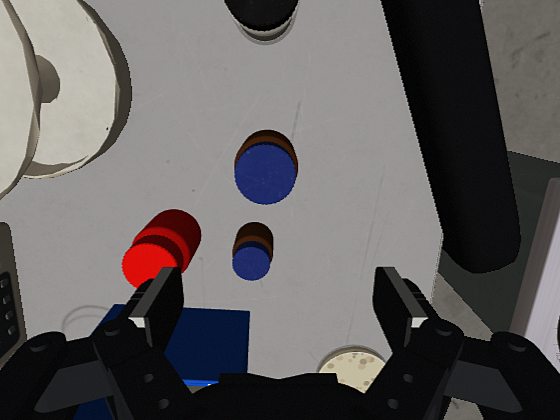

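The wrist view shows the target jar's cap at (266,173), the small one at (252,262) and red at (150,262). The wrist cloud puts the jar at (0.466, −0.187), which agrees with the top camera.

Call:
{"fn": "drive_tool", "kwargs": {
  "targets": [
    [[10,-6,10],[0,0,0]],
    [[10,-5,20],[0,0,0]],
    [[0,0,20],[0,0,0]],
    [[0,0,20],[0,0,0]],
    [[0,0,20],[0,0,0]],
    [[0,0,20],[0,0,0]],
    [[0,0,15],[0,0,0]],
    [[0,0,10],[0,0,0]],
    [[0,0,7],[0,0,0]],
    [[0,0,0],[0,0,0]],
    [[0,0,0],[0,0,0]]
  ]
}}

```text
time: 5.23
eef_pos: [0.4664, -0.1867, 0.0274]
eef_rot: [0.708, -0.706, 0.0, -0.0]
wrist_force: [-0.3, -0.3, -0.5]
grip_width: 0.0857
```

Call:
{"fn": "drive_tool", "kwargs": {
  "targets": [
    [[0,0,0],[0,0,0]],
    [[0,0,0],[0,0,0]],
    [[0,0,0],[0,0,0]],
    [[0,0,0],[0,0,0]],
    [[0,0,0],[0,0,0]],
    [[0,0,0],[0,0,0]],
    [[0,0,0],[0,0,0]],
    [[0,0,0],[0,0,0]]
  ],
  "fingers": 0,
  "newtons": 40
}}

```text
time: 5.9
eef_pos: [0.465, -0.1869, 0.0281]
eef_rot: [0.708, -0.706, -0.0, 0.0]
wrist_force: [-6.6, 3.2, 16.5]
grip_width: 0.048
```

Run:
```python
from h import *
p,d=r.camera("wrist"); save("w2.png",p)
s,d2=r.camera("scene"); show(0,s,(200,190,400,340),"s2.png",4)
o=r.observe();print(o["grip_width"],o["wrist_force"],o["moment"])
```

```text
0.04837743196849538 [-6.91133249  2.46483192 16.58725368] [ 0.86155051  2.66164883 -0.02745569]
```

View pics/w2.png

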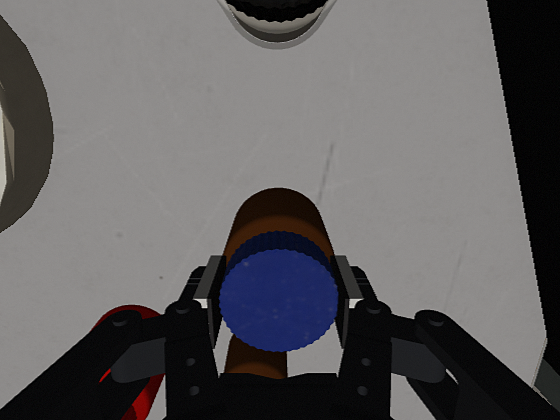

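View pics/s2.png

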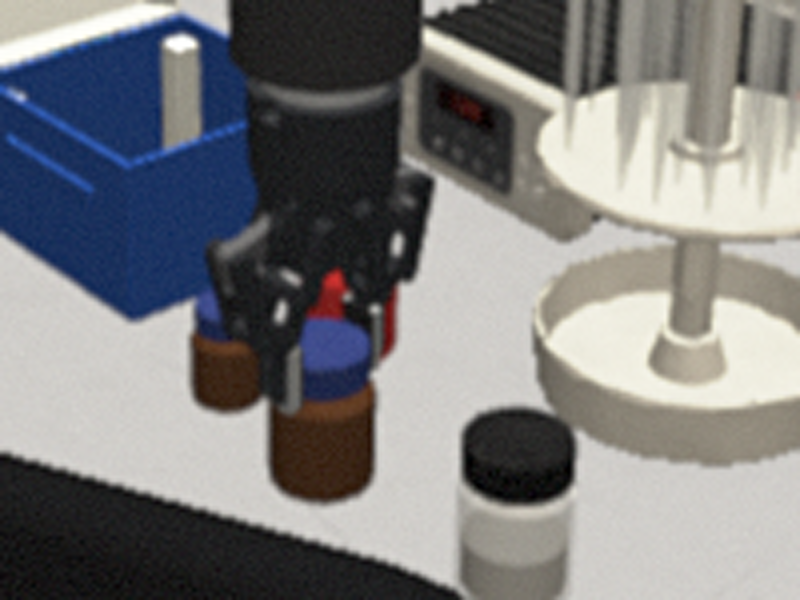

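Run:
```python
from h import *
c=r.calibration("scene")
for z in (.028,.04,.05,.06,.08): print(z,((proj("scene",[[.44,-.187,z],[.49,-.187,z],[.465,-.187,z]],c)-[200,190])*4).round().tolist())
o=r.observe();print(o["eef_pos"],o["joints"])
s,d=r.camera("scene"); P,uv=cloud("scene",d)
m=(P[:,0]>.40)&(P[:,0]<.53)&(abs(P[:,1]+.187)<.06)&(P[:,2]<.1)
img=s[uv[:,1],uv[:,0]].astype(int)
g=m&(img.max(1)-img.min(1)<25)&(img.max(1)<140)&(P[:,2]>.01)
print(P[g][P[g][:,2].argsort()][:12])
b=m&(img[:,2]>img[:,0]+30); print("cap z",np.percentile(P[b],[2,50,98],axis=0))
```

```text
0.028 [[283.0, 445.0], [354.0, 408.0], [319.0, 426.0]]
0.04 [[283.0, 425.0], [354.0, 388.0], [319.0, 407.0]]
0.05 [[283.0, 408.0], [354.0, 372.0], [319.0, 390.0]]
0.06 [[283.0, 392.0], [355.0, 355.0], [319.0, 373.0]]
0.08 [[283.0, 357.0], [355.0, 322.0], [320.0, 339.0]]
[ 0.46499049 -0.18693858  0.02812622] [ 1.08376684e-02  2.74079752e-01 -5.92437595e-01  6.49853813e-04
 -7.04685846e-01 -9.28741062e-03]
[[ 0.43719135 -0.18143789  0.0101828 ]
 [ 0.46658208 -0.21851623  0.01036073]
 [ 0.47920705 -0.21163348  0.01062984]
 [ 0.43993266 -0.17542118  0.01072186]
 [ 0.43735865 -0.18126593  0.01246556]
 [ 0.47942378 -0.21136602  0.01284969]
 [ 0.43799786 -0.18057838  0.01425999]
 [ 0.44128454 -0.17396499  0.01426421]
 [ 0.43843132 -0.17708241  0.01472746]
 [ 0.47921083 -0.21151849  0.01548013]
 [ 0.43677824 -0.18192157  0.01795828]
 [ 0.4783957  -0.21225957  0.01868169]]
cap z [[ 0.44262565 -0.21265591  0.06412567]
 [ 0.46305181 -0.20073198  0.07841576]
 [ 0.4883909  -0.1721419   0.08125218]]
```

Run:
```python
from h import *
np.set_printoptions(precision=4,suppress=True)
p,d=r.camera("wrist"); c=r.calibration("wrist"); show(0,p,(180,180,380,330),"w2c.png",4)
for (u,v) in ((350,262),(345,275),(350,290),(352,310),(355,330),(345,260),(340,262),(210,262),(215,275),(212,290),(205,330),(278,250),(335,245),(228,245),(280,195),(330,230),(280,300)):
    z=d[v,u]; T=np.linalg.inv(c["view"]); X=T@[(u-c["cx"])/c["fx"]*z,(v-c["cy"])/c["fy"]*z,z,1]; print((u,v),p[v,u],X[:3])
```

```text
(350, 262) [147 145 144] [ 0.4188 -0.1628  0.0017]
(345, 275) [50 51 48] [ 0.4386 -0.1971  0.0765]
(350, 290) [50 50 48] [ 0.4388 -0.1971  0.0873]
(352, 310) [4 3 5] [ 0.4391 -0.1929  0.0936]
(355, 330) [ 8  8 10] [ 0.4422 -0.1981  0.1107]
(345, 260) [49 49 48] [ 0.4363 -0.1975  0.0644]
(340, 262) [49 49 48] [ 0.4384 -0.1964  0.0643]
(210, 262) [50 49 48] [ 0.4954 -0.1972  0.0658]
(215, 275) [16 16 15] [ 0.4913 -0.1972  0.0767]
(212, 290) [8 6 6] [ 0.4904 -0.1972  0.0875]
(205, 330) [ 9  8 10] [ 0.4881 -0.198   0.1107]
(278, 250) [28 39 97] [ 0.4658 -0.21    0.08  ]
(335, 245) [144 141 141] [ 0.4291 -0.1747  0.0012]
(228, 245) [53 26  7] [ 0.4892 -0.1994  0.0534]
(280, 195) [25 11  5] [ 0.4647 -0.2142  0.0212]
(330, 230) [143 142 140] [ 0.4328 -0.1849  0.0006]
(280, 300) [28 38 96] [ 0.465  -0.189   0.0819]
```

View pics/w2c.png

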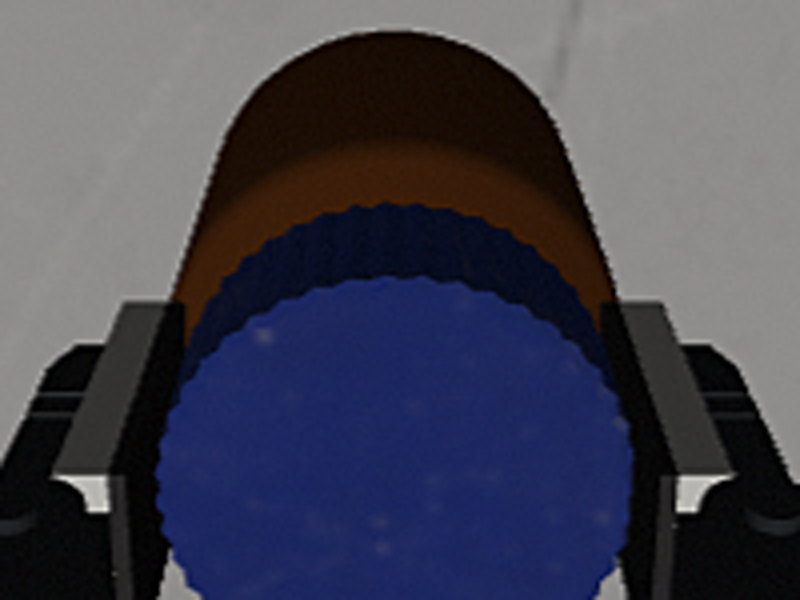

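Run:
```python
from h import *
np.set_printoptions(precision=4,suppress=True)
p,d=r.camera("wrist"); c=r.calibration("wrist"); T=np.linalg.inv(c["view"]); print("cam",T[:3,3],T[:3,2], r.observe()["eef_pos"])
for (u,v) in ((280,380),(280,400),(280,415),(240,385),(195,350),(190,400),(375,320),(130,325),(445,330),(275,35)):
    z=d[v,u]; X=T@[(u-c["cx"])/c["fx"]*z,(v-c["cy"])/c["fy"]*z,z,1]; print((u,v),p[v,u],X[:3])
# scene view of same gripper
s,ds=r.camera("scene"); P,uv=cloud("scene",ds)
img=s[uv[:,1],uv[:,0]].astype(int)
m=(abs(P[:,0]-.465)<.1)&(abs(P[:,1]+.187)<.07)&(P[:,2]>.04)&(img.max(1)-img.min(1)<20)
q=P[m]; qq=q[(q[:,2]<.1)]
for z in np.arange(.03,.2,.01):
    w=q[abs(q[:,2]-z)<.005]; 
    if len(w): print(round(z,2),len(w),w.min(0),w.max(0))
```

```text
cam [ 0.4659 -0.2668  0.1951] [ 0.      0.314  -0.9494] [ 0.465  -0.1869  0.0281]
(280, 380) [ 7  6 10] [ 0.4653 -0.1964  0.1279]
(280, 400) [ 8  8 10] [ 0.4653 -0.1969  0.1342]
(280, 415) [12 13 13] [ 0.4653 -0.1973  0.1384]
(240, 385) [7 6 8] [ 0.4753 -0.1973  0.1302]
(195, 350) [6 8 8] [ 0.4878 -0.2024  0.1239]
(190, 400) [8 8 8] [ 0.4851 -0.2031  0.1396]
(375, 320) [8 7 8] [ 0.4351 -0.1989  0.107 ]
(130, 325) [7 5 8] [ 0.5122 -0.1979  0.1083]
(445, 330) [ 9  7 11] [ 0.4146 -0.1981  0.1106]
(275, 35) [45 43 38] [ 0.4671 -0.2888  0.0501]
0.04 5 [ 0.4375 -0.2127  0.0406] [ 0.4787 -0.1763  0.0447]
0.05 8 [ 0.4337 -0.1997  0.0455] [ 0.4873 -0.1764  0.0546]
0.06 45 [ 0.4276 -0.2129  0.056 ] [ 0.4955 -0.1819  0.0649]
0.07 64 [ 0.4254 -0.2061  0.0652] [ 0.5027 -0.1802  0.0749]
0.08 75 [ 0.426  -0.2004  0.0754] [ 0.5007 -0.1801  0.0849]
0.09 70 [ 0.4253 -0.2004  0.085 ] [ 0.503  -0.1788  0.095 ]
0.1 115 [ 0.4092 -0.2027  0.0954] [ 0.5209 -0.1781  0.105 ]
0.11 159 [ 0.4064 -0.2031  0.1051] [ 0.5249 -0.1777  0.1149]
0.12 187 [ 0.4039 -0.2068  0.1151] [ 0.524  -0.1724  0.1249]
0.13 209 [ 0.4001 -0.2065  0.125 ] [ 0.5274 -0.173   0.135 ]
0.14 186 [ 0.3981 -0.2074  0.1352] [ 0.5296 -0.179   0.1449]
0.15 275 [ 0.396  -0.2093  0.1451] [ 0.532  -0.1765  0.155 ]
0.16 241 [ 0.3974 -0.2095  0.155 ] [ 0.5303 -0.1778  0.1649]
0.17 73 [ 0.424  -0.2006  0.1651] [ 0.4608 -0.1823  0.175 ]
0.18 102 [ 0.4257 -0.2258  0.175 ] [ 0.4824 -0.1804  0.185 ]
0.19 173 [ 0.4257 -0.2262  0.185 ] [ 0.4896 -0.1715  0.195 ]
```

The pads hold the blue cap: the pads' ends stand at z≈0.064 on the shoulder, by both cameras. So the fingers really end about 30 mm above the reported TCP height, and I'll use z differences from contact from here on. The cap grip is allowed and it is centred. Lifting now.

Call:
{"fn": "drive_tool", "kwargs": {
  "targets": [
    [[0,0,-3],[0,0,0]],
    [[0,0,-6],[0,0,0]],
    [[0,0,-12],[0,0,0]],
    [[0,0,-20],[0,0,0]],
    [[0,0,-25],[0,0,0]],
    [[0,0,-25],[0,0,0]],
    [[0,0,-25],[0,0,0]],
    [[-10,0,-25],[0,0,0]],
    [[-20,0,-10],[0,0,0]],
    [[-25,0,0],[0,0,0]],
    [[-25,-5,0],[0,0,0]],
    [[-25,-10,0],[0,0,0]],
    [[-25,-15,0],[0,0,0]],
    [[-25,-15,0],[0,0,0]],
    [[-25,-15,0],[0,0,0]],
    [[-25,-15,0],[0,0,0]],
    [[-20,-10,0],[0,0,0]],
    [[-15,-10,0],[0,0,0]],
    [[-10,-5,0],[0,0,0]],
    [[0,0,0],[0,0,0]]
  ]
}}

```text
time: 7.87
eef_pos: [0.5659, 0.0649, 0.1773]
eef_rot: [0.708, -0.706, -0.0, 0.0]
wrist_force: [0.2, 0.2, -2.5]
grip_width: 0.0473
```

Run:
```python
from h import *
o=r.observe(); print(o["eef_pos"],o["eef_rot"],o["grip_width"],o["wrist_force"])
s,d=r.camera("scene"); show(0,s,(150,80,350,230+30),"s3.png",4)
P,uv=cloud("scene",d); img=s[uv[:,1],uv[:,0]].astype(int)
m=(np.linalg.norm(P[:,:2]-o["eef_pos"][:2],axis=1)<.04)&(P[:,2]>.11)
br=m&(img[:,0]>img[:,2]+20)&(img[:,0]<130); print("brown",br.sum(),np.percentile(P[br],[1,50,99],axis=0))
c=r.calibration("wrist");p,d=r.camera("wrist"); save("w3.png",p)
P,uv=cloud("wrist",d,c=c); img=p[uv[:,1],uv[:,0]].astype(int)
b=(img[:,2]>img[:,0]+40)&(abs(P[:,2]-o["eef_pos"][2]-.053)<.006); q=P[b]; print(cv2.minEnclosingCircle(q[:,:2].astype(np.float32)),q.mean(0))
# fence white at z .019
w=(img.min(1)>150)&(P[:,2]<.03)&(P[:,2]>.012)&(abs(P[:,0]-.57)<.06)&(abs(P[:,1]-.069)<.06); q=P[w]; print(w.sum(), cv2.minAreaRect(q[:,:2].astype(np.float32)) if w.sum()>5 else 0)
```

```text
[0.56593106 0.0648605  0.17729566] [ 7.08094110e-01 -7.06118063e-01 -5.37748941e-05  1.02158240e-04] 0.04734936927056221 [ 0.24709836  0.19186949 -2.52907273]
brown 469 [[0.53625033 0.0326621  0.15268625]
 [0.54960707 0.04228287 0.18128631]
 [0.57751392 0.06820845 0.20709078]]
((0.5730825662612915, 0.06454669684171677), 0.031203364953398705) [0.56613959 0.06291845 0.22926859]
637 ((0.5726490020751953, 0.07065091282129288), (0.07171766459941864, 0.07377094030380249), 86.32575988769531)
```

View pics/s3.png

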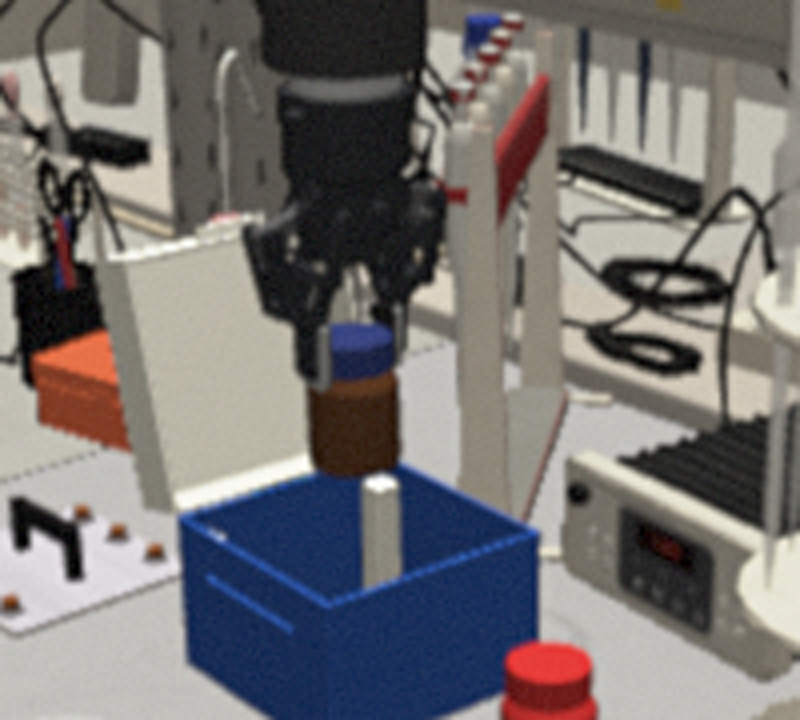

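View pics/w3.png

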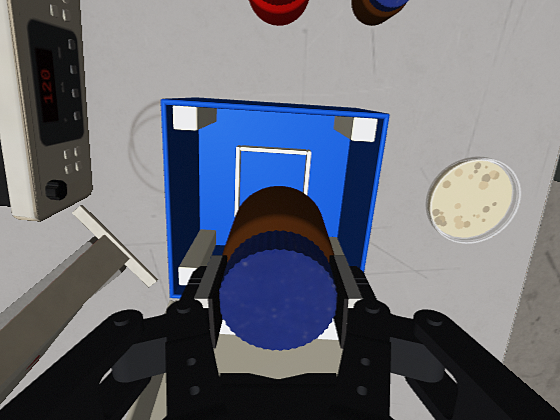

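Call:
{"fn": "drive_tool", "kwargs": {
  "targets": [
    [[-3,-3,0],[0,0,0]],
    [[-2,-2.5,0],[0,0,0]],
    [[0,0,5],[0,0,0]],
    [[0,0,10],[0,0,0]],
    [[0,0,12],[0,0,0]],
    [[0,0,12],[0,0,0]],
    [[0,0,12],[0,0,0]],
    [[0,0,12],[0,0,0]],
    [[0,0,12],[0,0,0]],
    [[0,0,10],[0,0,0]],
    [[0,0,5],[0,0,0]],
    [[0,0,0],[0,0,0]],
    [[0,0,0],[0,0,0]]
  ]
}}

```text
time: 9.05
eef_pos: [0.5706, 0.0683, 0.0874]
eef_rot: [0.708, -0.707, -0.0, 0.0]
wrist_force: [0.9, 1.0, -2.6]
grip_width: 0.0473
```

Run:
```python
from h import *
o=r.observe(); print(o["eef_pos"],o["eef_rot"],o["grip_width"],o["wrist_force"])
c=r.calibration("wrist");p,d=r.camera("wrist"); save("w4.png",p)
P,uv=cloud("wrist",d,c=c); img=p[uv[:,1],uv[:,0]].astype(int)
t,d=r.camera("top"); show(0,t,(200,150,320,270),"t4.png",5)
```

```text
[0.57060056 0.06827298 0.08742766] [ 7.07666308e-01 -7.06546766e-01 -1.68660257e-05  2.54491502e-04] 0.047273806368045505 [ 0.9034486   0.95422439 -2.60911907]
```

View pics/w4.png

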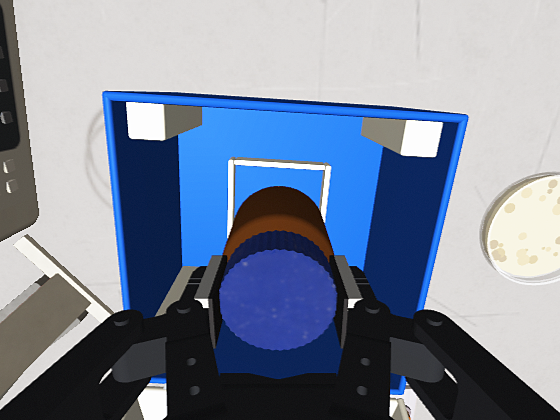

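Run:
```python
from h import *
from scipy.optimize import least_squares
o=r.observe()
c=r.calibration("wrist");p,d=r.camera("wrist")
P,uv=cloud("wrist",d,c=c); img=p[uv[:,1],uv[:,0]].astype(int)
# rim fit + fence fit
blue=(img[:,2]>img[:,0]+80)
m=blue&(abs(P[:,2]-.104)<.003); q=P[m][:,:2]
def f(p,q,h):
    cc,s=np.cos(p[2]),np.sin(p[2]); x=(q-p[:2])@np.array([[cc,-s],[s,cc]]); return np.abs(x).max(1)-h
s=least_squares(f,[.57,.07,-.06],args=(q,.078),loss="soft_l1",f_scale=.002); print("rim",m.sum(),s.x,q.min(0),q.max(0))
w=(img.min(1)>130)&(P[:,2]<.024)&(P[:,2]>.015)&(abs(P[:,0]-.57)<.05)&(abs(P[:,1]-.069)<.05); q=P[w][:,:2]
s=least_squares(f,[.57,.07,-.06],args=(q,.0345),loss="soft_l1",f_scale=.001); print("fence",w.sum(),s.x,q.min(0),q.max(0),P[w][:,2].mean())
```

```text
rim 7194 [ 0.57271224  0.07161138 -0.06141307] [ 0.48793062 -0.0123634 ] [0.65377289 0.15640279]
fence 1152 [ 0.57267909  0.07096316 -0.06490484] [0.53365065 0.033007  ] [0.61050218 0.09144462] 0.019753350534175304
```

Call:
{"fn": "drive_tool", "kwargs": {
  "targets": [
    [[-1.5,-0.5,3],[0,0,0]],
    [[0,0,8],[0,0,0]],
    [[0,0,10],[0,0,0]],
    [[0,0,10],[0,0,0]],
    [[0,0,8],[0,0,0]],
    [[0,0,5],[0,0,0]],
    [[0,0,3],[0,0,0]],
    [[0,0,0],[0,0,0]],
    [[0,0,0],[0,0,0]]
  ]
}}

```text
time: 9.95
eef_pos: [0.5712, 0.0699, 0.0405]
eef_rot: [0.708, -0.706, 0.0, 0.0]
wrist_force: [0.0, 0.0, -2.2]
grip_width: 0.0476
```

Call:
{"fn": "drive_tool", "kwargs": {
  "targets": [
    [[0,0,2],[0,0,0]],
    [[0,0,2],[0,0,0]],
    [[0,0,1.5],[0,0,0]],
    [[0,0,1],[0,0,0]],
    [[0,0,0],[0,0,0]],
    [[0,0,0],[0,0,0]]
  ]
}}

```text
time: 10.45
eef_pos: [0.5711, 0.0699, 0.0342]
eef_rot: [0.708, -0.707, 0.0, -0.0]
wrist_force: [-0.3, -0.4, -1.5]
grip_width: 0.0478
```

Call:
{"fn": "drive_tool", "kwargs": {
  "targets": [
    [[0,0,0.7],[0,0,0]],
    [[0,0,0.7],[0,0,0]],
    [[0,0,0],[0,0,0]],
    [[0,0,0],[0,0,0]]
  ]
}}

```text
time: 10.78
eef_pos: [0.5712, 0.0697, 0.034]
eef_rot: [0.708, -0.706, 0.0, -0.0]
wrist_force: [-4.5, -1.2, 10.7]
grip_width: 0.0473
```

Contact is at the expected height, with 10 N of support. Releasing.

Call:
{"fn": "drive_tool", "kwargs": {
  "targets": [
    [[0,0,0],[0,0,0]],
    [[0,0,0],[0,0,0]],
    [[0,0,0],[0,0,0]],
    [[0,0,0],[0,0,0]],
    [[0,0,0],[0,0,0]]
  ],
  "fingers": 0.85
}}

```text
time: 11.2
eef_pos: [0.5712, 0.07, 0.0326]
eef_rot: [0.708, -0.707, 0.0, 0.0]
wrist_force: [0.6, -0.2, 0.4]
grip_width: 0.0724
```

Call:
{"fn": "drive_tool", "kwargs": {
  "targets": [
    [[0,0,-4],[0,0,0]],
    [[0,0,-8],[0,0,0]],
    [[0,0,-15],[0,0,0]],
    [[0,0,-25],[0,0,0]],
    [[0,0,-35],[0,0,0]],
    [[0,0,-35],[0,0,0]],
    [[0,0,-35],[0,0,0]],
    [[0,0,-35],[0,0,0]],
    [[0,0,-35],[0,0,0]],
    [[0,0,-25],[0,0,0]],
    [[0,10,-15],[0,0,0]],
    [[0,20,0],[0,0,0]],
    [[0,30,0],[0,0,0]]
  ]
}}

```text
time: 12.28
eef_pos: [0.5119, 0.07, 0.3008]
eef_rot: [0.707, -0.707, 0.0, -0.001]
wrist_force: [-0.8, 0.8, -0.1]
grip_width: 0.0727
```

Run:
```python
from h import *
o=r.observe(); print(o["eef_pos"],o["eef_rot"],o["grip_width"],o["wrist_force"])
c=r.calibration("wrist");p,d=r.camera("wrist"); save("w5.png",p)
s,d=r.camera("scene"); show(0,s,(150,150,350,300),"s5.png",4)
t,d=r.camera("top"); show(0,t,(120,140,320,290),"t5.png",4)
P,uv=cloud("top",d); m=(abs(P[:,0]-.5715)<.035)&(abs(P[:,1]-.07)<.035)&(P[:,2]>.077)&(P[:,2]<.092); q=P[m]; print(m.sum(),q.mean(0), cv2.minEnclosingCircle(q[:,:2].astype(np.float32)))
```

```text
[0.51187852 0.06999192 0.30083432] [ 7.07403271e-01 -7.06809614e-01  4.16828360e-04 -7.80117469e-04] 0.07268458030327465 [-0.7614616   0.7578167  -0.06844046]
0 [nan nan nan] ((0.0, 0.0), 0.0)<stdin>:6: RuntimeWarning: Mean of empty slice.
  ret = um.true_divide(
```

View pics/w5.png

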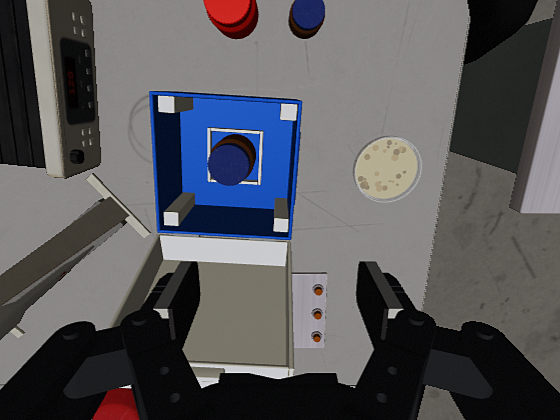

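View pics/t5.png

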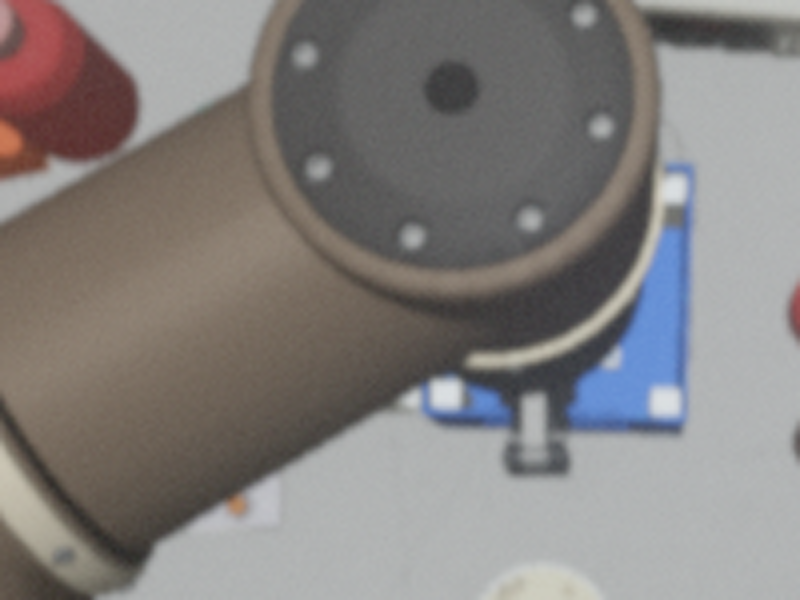

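Wrist view: the jar stands upright in the nest, with its cap at (230,165) inside the fence at (208–263,128–184). Now to the tray.

Call:
{"fn": "drive_tool", "kwargs": {
  "targets": [
    [[-20,0,0],[0,0,0]],
    [[-30,1,0],[0,0,0]],
    [[-35,1,0],[0,0,0]],
    [[-35,1,0],[0,0,0]],
    [[-35,1,0],[0,0,0]],
    [[-35,1,0],[0,0,0]],
    [[-30,0,0],[0,0,0]],
    [[-20,0,0],[0,0,0]],
    [[-10,0,20],[0,0,0]],
    [[-4,0,30],[0,0,0]],
    [[0,0,30],[0,0,0]],
    [[0,0,10],[0,0,0]],
    [[0,0,0],[0,0,0]],
    [[0,0,0],[0,0,0]]
  ],
  "fingers": 0.6
}}

```text
time: 13.6
eef_pos: [0.5064, 0.3237, 0.2106]
eef_rot: [0.708, -0.707, 0.0, 0.0]
wrist_force: [0.9, 0.9, 1.2]
grip_width: 0.0509
```

Run:
```python
from h import *
o=r.observe(); print(o["eef_pos"],o["eef_rot"],o["grip_width"],o["wrist_force"])
c=r.calibration("wrist");p,d=r.camera("wrist"); save("w6.png",p)
P,uv=cloud("wrist",d,c=c); img=p[uv[:,1],uv[:,0]].astype(int)
m=(P[:,2]>.030)&(P[:,2]<.06)&(abs(P[:,0]-.5)<.06)&(abs(P[:,1]-.325)<.06)&(img.max(1)<90)
q=P[m]; print("handle",m.sum(),cv2.minAreaRect(q[:,:2].astype(np.float32)) if m.sum()>5 else 0,np.percentile(q,[1,50,99],axis=0))
top=q[q[:,2]>.042]; print(cv2.minAreaRect(top[:,:2].astype(np.float32)),top.mean(0))
m=(P[:,2]>.003)&(P[:,2]<.01)&(abs(P[:,0]-.5)<.1)&(abs(P[:,1]-.325)<.1); q=P[m];print("plate",cv2.minAreaRect(q[:,:2].astype(np.float32)),np.percentile(q,[.5,99.5],axis=0))
```

```text
[0.5064452  0.32366255 0.21057264] [ 7.07638427e-01 -7.06574601e-01  4.35929207e-04  1.36091849e-05] 0.050918228257621864 [0.92690176 0.85977739 1.20624888]
handle 815 ((0.5077608227729797, 0.33031538128852844), (0.01135981548577547, 0.0748431533575058), 0.19309154152870178) [[0.50202802 0.29316112 0.03166997]
 [0.50736021 0.32671694 0.04670095]
 [0.51344821 0.36686948 0.04858076]]
((0.5077781081199646, 0.3304253816604614), (0.011245205998420715, 0.07460439205169678), 0.3296392261981964) [0.50748773 0.32845611 0.04664282]
plate ((0.5013489723205566, 0.3244493305683136), (0.19775481522083282, 0.19638198614120483), 89.73104095458984) [[0.43624545 0.25929314 0.00359116]
 [0.57890685 0.40154361 0.0096951 ]]
```

View pics/w6.png

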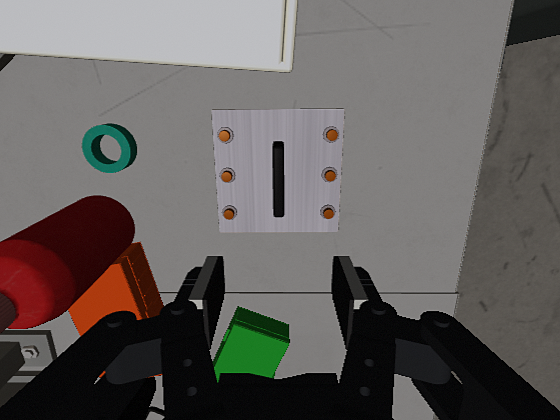

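Call:
{"fn": "drive_tool", "kwargs": {
  "targets": [
    [[-3,0,20],[0,0,0]],
    [[-2.3,0,30],[0,0,0]],
    [[0,0,30],[0,0,0]],
    [[0,0,30],[0,0,0]],
    [[0,0,20],[0,0,0]],
    [[0,0,15],[0,0,0]],
    [[0,0,0],[0,0,0]],
    [[0,0,0],[0,0,0]]
  ],
  "fingers": 0.4
}}

```text
time: 14.32
eef_pos: [0.5067, 0.3297, 0.0661]
eef_rot: [0.708, -0.706, 0.0, -0.001]
wrist_force: [0.8, -0.0, 2.2]
grip_width: 0.0347
```

Run:
```python
from h import *
np.set_printoptions(precision=4,suppress=True)
o=r.observe(); print(o["eef_pos"],o["eef_rot"],o["grip_width"],o["wrist_force"])
c=r.calibration("wrist");p,d=r.camera("wrist"); save("w7.png",p)
P,uv=cloud("wrist",d,c=c); e=o["eef_pos"]; 
m=(abs(P[:,0]-e[0])<.04)&(abs(P[:,1]-e[1]+.0105)<.0015)&(P[:,2]>e[2]+.015)&(P[:,2]<e[2]+.07)
q=P[m]; i=q[:,2].argsort()[:15]; print(m.sum(),q[i]-e)
s,d=r.camera("scene"); show(0,s,(80,100,280,250),"s7.png",4)
P,uv=cloud("scene",d); img=s[uv[:,1],uv[:,0]].astype(int)
m=(abs(P[:,0]-e[0])<.05)&(abs(P[:,1]-e[1])<.03)&(P[:,2]>.055)
q=P[m]; i=q[:,2].argsort()[:10]; print(q[i]-e)
m=(P[:,2]>.030)&(P[:,2]<.055)&(abs(P[:,0]-.5)<.06)&(abs(P[:,1]-.325)<.06);print(np.percentile(P[m],[1,50,99],axis=0))
```

```text
[0.5067 0.3297 0.0661] [ 0.7077 -0.7065  0.0002 -0.0007] 0.03469130815351595 [ 0.8353 -0.0431  2.1709]
1840 [[ 0.0229 -0.0097  0.0289]
 [ 0.0211 -0.0097  0.0289]
 [-0.0218 -0.01    0.0293]
 [-0.0222 -0.01    0.0293]
 [-0.019  -0.01    0.0294]
 [ 0.0196 -0.0099  0.0294]
 [ 0.0219 -0.0099  0.0294]
 [-0.0167 -0.0101  0.0295]
 [-0.0195 -0.0096  0.0296]
 [-0.0162 -0.0101  0.0296]
 [-0.0203 -0.0101  0.0296]
 [-0.0185 -0.0102  0.0297]
 [ 0.0187 -0.0101  0.0297]
 [ 0.0242 -0.0101  0.0297]
 [-0.0176 -0.0102  0.0298]]
[[ 0.0196  0.0056  0.0236]
 [ 0.0182 -0.0066  0.0248]
 [-0.0234  0.0018  0.0253]
 [-0.0234 -0.0083  0.0255]
 [ 0.019  -0.0105  0.0257]
 [-0.0227 -0.0022  0.0263]
 [ 0.017   0.0061  0.0271]
 [ 0.0186  0.0036  0.0274]
 [ 0.0167 -0.0045  0.0275]
 [ 0.0205  0.0015  0.0276]]
[[0.4985 0.2892 0.0311]
 [0.502  0.3222 0.0414]
 [0.5117 0.3651 0.0471]]
```

View pics/w7.png

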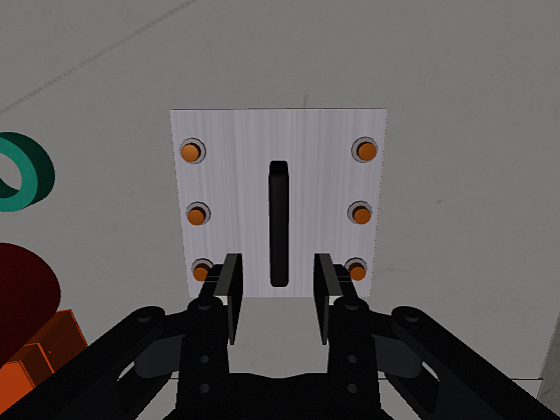

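View pics/s7.png

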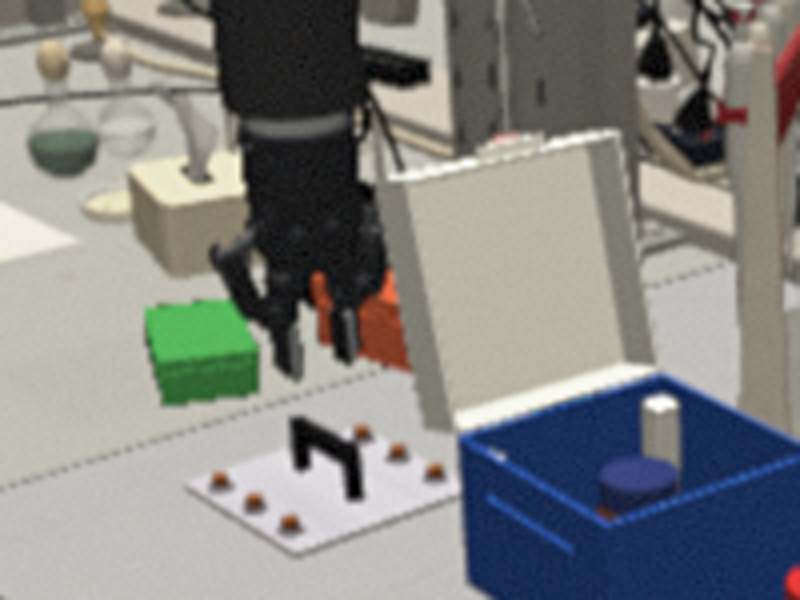

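Call:
{"fn": "drive_tool", "kwargs": {
  "targets": [
    [[0,0,10],[0,0,0]],
    [[0,0,15],[0,0,0]],
    [[0,0,15],[0,0,0]],
    [[0,0,12],[0,0,0]],
    [[0,0,8],[0,0,0]],
    [[0,0,4],[0,0,0]],
    [[0,0,0],[0,0,0]],
    [[0,0,0],[0,0,0]]
  ]
}}

```text
time: 15.08
eef_pos: [0.5061, 0.3295, 0.0012]
eef_rot: [0.708, -0.706, 0.0, -0.0]
wrist_force: [-0.4, 0.3, 0.5]
grip_width: 0.0339
```

Run:
```python
from h import *
o=r.observe(); print(o["eef_pos"],o["wrist_force"])
s,d=r.camera("scene"); show(0,s,(100,150,260,270),"s8.png",5)
```

```text
[0.50606025 0.32947941 0.00120329] [-0.38733019  0.30961286  0.53633062]
```

View pics/s8.png

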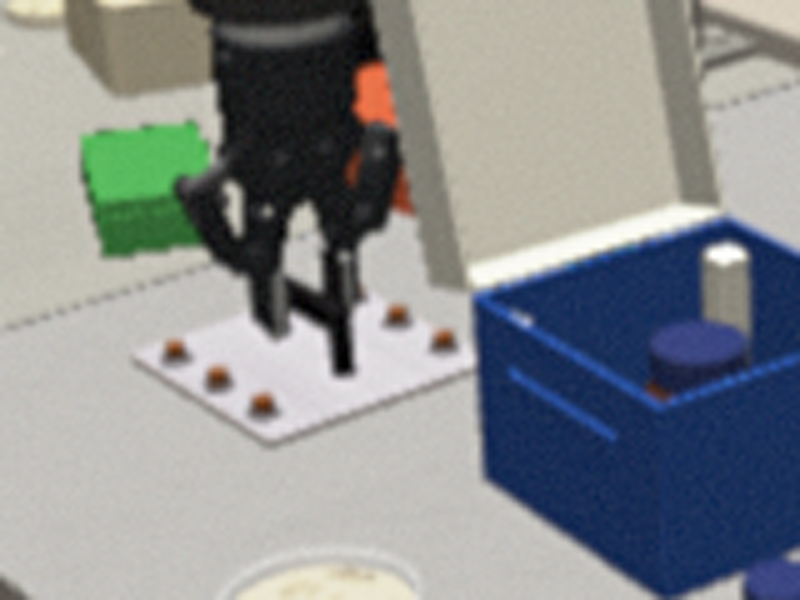

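The fingers straddle the bar and their tips clear the plate. Closing.

Call:
{"fn": "drive_tool", "kwargs": {
  "targets": [
    [[0,0,0],[0,0,0]],
    [[0,0,0],[0,0,0]],
    [[0,0,0],[0,0,0]],
    [[0,0,0],[0,0,0]],
    [[0,0,0],[0,0,0]],
    [[0,0,0],[0,0,0]]
  ],
  "fingers": 0,
  "newtons": 70
}}

```text
time: 15.63
eef_pos: [0.5062, 0.3296, 0.0016]
eef_rot: [0.708, -0.706, 0.0, -0.001]
wrist_force: [-0.6, -0.6, 6.4]
grip_width: 0.0108
```

Call:
{"fn": "drive_tool", "kwargs": {
  "targets": [
    [[0,0,-3],[0,0,0]],
    [[0,0,-8],[0,0,0]],
    [[0,0,-15],[0,0,0]],
    [[0,0,-25],[0,0,0]],
    [[0,0,-33],[0,0,0]],
    [[0,0,-35],[0,0,0]],
    [[0,0,-35],[0,0,0]],
    [[0,0,-35],[0,0,0]],
    [[0,0,-35],[0,0,0]],
    [[0,0,-35],[0,0,0]],
    [[0,0,-35],[0,0,0]],
    [[0,0,-25],[0,0,0]],
    [[0,0,-15],[0,0,0]],
    [[0,0,0],[0,0,0]],
    [[0,0,0],[0,0,0]]
  ]
}}

```text
time: 16.88
eef_pos: [0.5054, 0.3291, 0.3352]
eef_rot: [0.708, -0.707, -0.0, -0.001]
wrist_force: [-0.5, 0.1, -3.0]
grip_width: 0.0105
```

Run:
```python
from h import *
o=r.observe(); print(o["eef_pos"],o["wrist_force"],o["grip_width"],o["joints"])
s,d=r.camera("scene"); show(0,s,(60,40,300,220),"s9.png",3)
```

```text
[0.50540953 0.32908537 0.33515372] [-0.49691455  0.14410919 -2.99026338] 0.010537722773963967 [ 9.00384162e-01  1.86376282e-01  6.06981699e-02 -6.15440396e-04
 -1.44393124e+00 -8.98880752e-01]
```

View pics/s9.png

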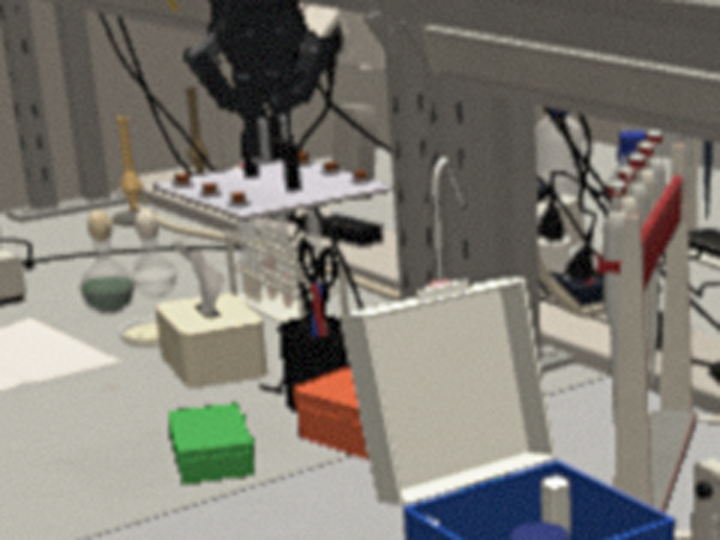

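The tray hangs level and is higher than the lid. Carrying it over the carrier and turning it 4° to match.

Call:
{"fn": "drive_tool", "kwargs": {
  "targets": [
    [[8,-2,0],[0,0,0]],
    [[16,-4,0],[0,0,0]],
    [[25,-6,0],[0,0,0]],
    [[28,-7,0],[0,0,0]],
    [[28,-7,0],[0,0,0]],
    [[28,-7,0],[0,0,0]],
    [[28,-7,0],[0,0,0]],
    [[28,-7,0],[0,0,0]],
    [[28,-7,0],[0,0,0]],
    [[20,-5,0],[0,0,0]],
    [[14,-4,0],[0,0,0]],
    [[8,-2.5,0],[0,0,0]],
    [[0,0,0],[0,0,2]],
    [[0,0,0],[0,0,2]],
    [[0,0,20],[0,0,0]],
    [[0,0,25],[0,0,0]],
    [[0,0,25],[0,0,0]],
    [[0,0,15],[0,0,0]],
    [[0,0,0],[0,0,0]],
    [[0,0,0],[0,0,0]]
  ]
}}

```text
time: 18.6
eef_pos: [0.5711, 0.0697, 0.249]
eef_rot: [-0.683, 0.731, 0.0, -0.001]
wrist_force: [0.1, -0.4, -0.7]
grip_width: 0.0104
```

Run:
```python
from h import *
np.set_printoptions(precision=4,suppress=True)
o=r.observe(); print(o["eef_pos"],o["eef_rot"],o["wrist_force"],o["grip_width"])
s,d=r.camera("scene"); show(0,s,(130,80,330,240),"s10.png",4)
c=r.calibration("wrist");p,d=r.camera("wrist"); save("w10.png",p)
P,uv=cloud("wrist",d,c=c); e=o["eef_pos"]
m=(abs(P[:,2]-e[2]-.006)<.02)&(abs(P[:,0]-e[0])<.1)&(abs(P[:,1]-e[1])<.1); print(np.percentile(P[m],[1,50,99],axis=0)-e)
```

```text
[0.5711 0.0697 0.249 ] [-0.6826  0.7308  0.0002 -0.0012] [ 0.0696 -0.4317 -0.6904] 0.010351098228921003
[[-0.0704 -0.0713  0.0053]
 [-0.0021 -0.0305  0.0068]
 [ 0.0712  0.0389  0.0172]]
```

View pics/w10.png

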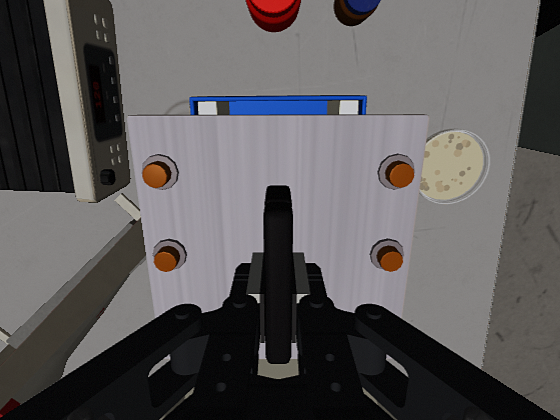

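View pics/s10.png

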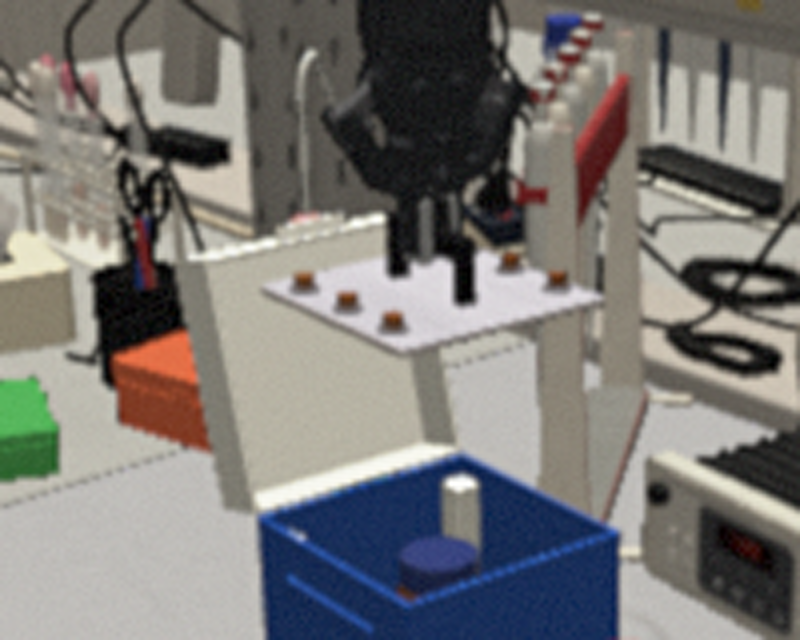

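Call:
{"fn": "drive_tool", "kwargs": {
  "targets": [
    [[0,0,10],[0,0,0]],
    [[0,0,20],[0,0,0]],
    [[0,0,25],[0,0,0]],
    [[0,0,25],[0,0,0]],
    [[0,0,20],[0,0,0]],
    [[0,0,14],[0,0,0]],
    [[0,0,6],[0,0,0]],
    [[0,0,0],[0,0,0]],
    [[0,0,0],[0,0,0]]
  ]
}}

```text
time: 19.45
eef_pos: [0.5722, 0.0704, 0.1304]
eef_rot: [-0.683, 0.731, -0.0, 0.0]
wrist_force: [-0.1, 0.3, -1.6]
grip_width: 0.0106
```

```bash
cat > fit.py <<'E'
from h import *
from scipy.optimize import least_squares
np.set_printoptions(precision=4,suppress=True)
o=r.observe(); print(o["eef_pos"],o["eef_rot"],o["wrist_force"],o["grip_width"])
import sys
c=r.calibration("wrist");p,d=r.camera("wrist"); save(sys.argv[1],p)
P,uv=cloud("wrist",d,c=c); img=p[uv[:,1],uv[:,0]].astype(int); e=o["eef_pos"]
# carrier inside/outside rim: blue pts near z .104 ; in carrier frame
def loc(X,ctr,yaw):
    cc,s=np.cos(yaw),np.sin(yaw); return (X-ctr)@np.array([[cc,-s],[s,cc]])
Y=-.0615
m=(img[:,2]>img[:,0]+80)&(abs(P[:,2]-.104)<.004)
q=loc(P[m][:,:2],np.array([.5712,.07]),Y); print("rim n",m.sum(),"min/max local",np.percentile(q,[.3,99.7],axis=0))
zt=e[2]+.0045
m=(img.max(1)-img.min(1)<35)&(img.min(1)>90)&(abs(P[:,2]-zt)<.006)&(abs(P[:,0]-.571)<.085)&(abs(P[:,1]-.07)<.085)
t=loc(P[m][:,:2],np.array([.5712,.07]),Y); print("tray z",np.median(P[m][:,2]),np.percentile(t,[.3,99.7],axis=0))
# edges as line fits: for each bin
for nm,ax,sg in (("-y",1,-1),("-x",0,-1),("+x",0,1)):
    oth=1-ax; es=[]
    for b in np.arange(-.065,.065,.005):
        w=t[abs(t[:,oth]-b)<.0025]
        if len(w)>20: es.append((b,sg*np.percentile(sg*w[:,ax],99.5)))
    es=np.array(es); 
    if len(es)>4:
        es=es[abs(es[:,1]-np.median(es[:,1]))<.004]; k=np.polyfit(es[:,0],es[:,1],1); print(nm,len(es),"at0",k[1],"slope deg",np.degrees(k[0]), "range",es[0,0],es[-1,0])
E
python3 fit.py w11.png
```

```text
[0.5722 0.0704 0.1304] [-0.6827  0.7307 -0.0003  0.0004] [-0.0968  0.2557 -1.6124] 0.010560470274484023
rim n 1990 min/max local [[-0.0778 -0.078 ]
 [ 0.0806 -0.0691]]
tray z 0.13584112280290828 [[-0.0694 -0.0697]
 [ 0.073   0.0676]]
-y 26 at0 -0.06960798446689878 slope deg -0.04483153599155867 range -0.065 0.05999999999999994
-x 22 at0 -0.06914984854159144 slope deg 0.04381434790036781 range -0.065 0.03999999999999995
+x 22 at0 0.07284423414923265 slope deg 0.5734159891310763 range -0.065 0.03999999999999995
```

View pics/w11.png

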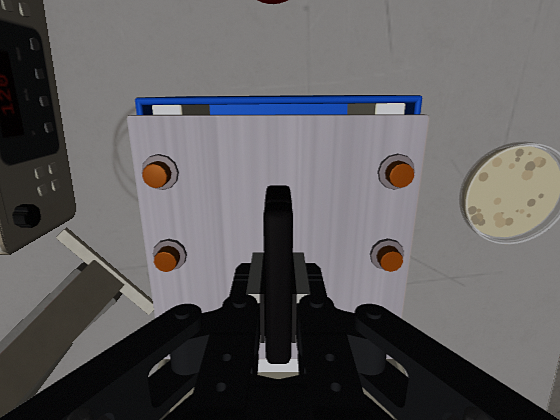

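In the wrist frame the tray centre is within 1 mm of the carrier centre and the yaws agree to about 0.3°. Lowering.

Call:
{"fn": "drive_tool", "kwargs": {
  "targets": [
    [[0.5,0,3],[0,0,0]],
    [[0,0,6],[0,0,0]],
    [[0,0,7],[0,0,0]],
    [[0,0,7],[0,0,0]],
    [[0,0,6],[0,0,0]],
    [[0,0,4],[0,0,0]],
    [[0,0,2],[0,0,0]],
    [[0,0,0],[0,0,0]],
    [[0,0,0],[0,0,0]]
  ]
}}

```text
time: 20.25
eef_pos: [0.5717, 0.0697, 0.0946]
eef_rot: [-0.683, 0.731, -0.0, -0.0]
wrist_force: [-0.1, -0.1, -1.8]
grip_width: 0.0104
```

```bash
python3 fit.py w12.png
python3 - <<'E'
from h import *
s,d=r.camera("scene"); show(0,s,(150,130,310,260),"s12.png",5)
E
```

```text
[0.5717 0.0697 0.0946] [-0.6826  0.7308 -0.     -0.0001] [-0.0968 -0.0764 -1.7628] 0.0103685192781142
rim n 6177 min/max local [[-0.0785 -0.078 ]
 [ 0.0808  0.0807]]
tray z 0.1000951438762151 [[-0.0699 -0.0704]
 [ 0.0724  0.0669]]
-y 26 at0 -0.07033963479751265 slope deg -0.1634048484101176 range -0.065 0.05999999999999994
-x 22 at0 -0.06961611746767978 slope deg 0.06560014159008645 range -0.065 0.03999999999999995
+x 22 at0 0.07223917066957888 slope deg 0.5579771246461973 range -0.065 0.03999999999999995
```

View pics/w12.png

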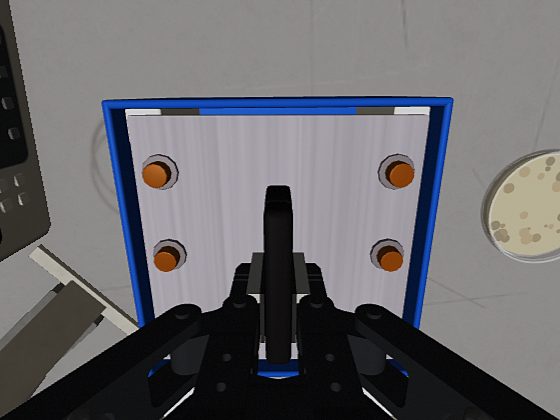

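View pics/s12.png

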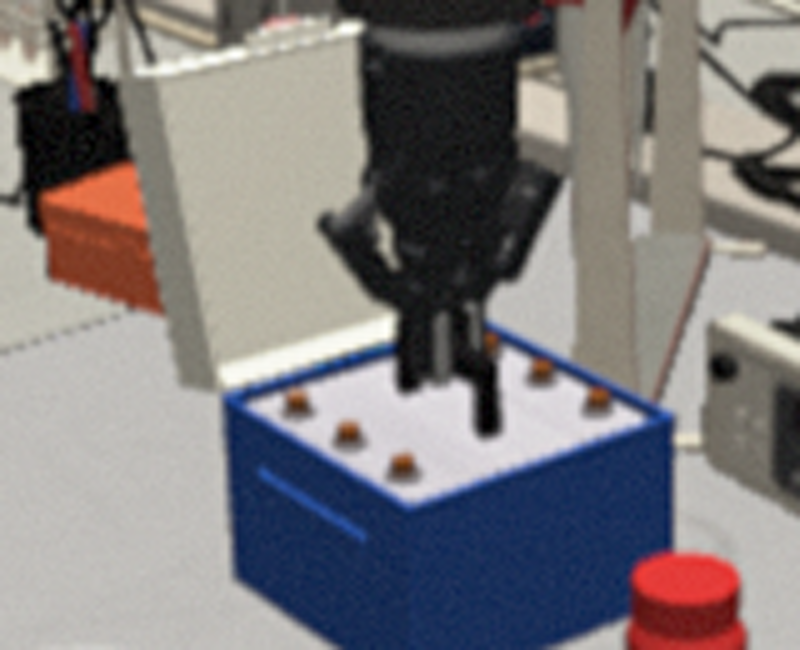

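The tray is inside the rim with clearance all round and about 3 mm above the ledges. Setting it down.

Call:
{"fn": "drive_tool", "kwargs": {
  "targets": [
    [[0,0,1],[0,0,0]],
    [[0,0,1],[0,0,0]],
    [[0,0,1],[0,0,0]],
    [[0,0,0],[0,0,0]],
    [[0,0,0],[0,0,0]]
  ]
}}

```text
time: 20.77
eef_pos: [0.5716, 0.0697, 0.0917]
eef_rot: [-0.683, 0.731, -0.0, 0.0]
wrist_force: [-0.7, 0.4, -1.4]
grip_width: 0.0106
```

Call:
{"fn": "drive_tool", "kwargs": {
  "targets": [
    [[0,0,0.7],[0,0,0]],
    [[0,0,0.7],[0,0,0]],
    [[0,0,0.3],[0,0,0]],
    [[0,0,0],[0,0,0]],
    [[0,0,0],[0,0,0]]
  ]
}}

```text
time: 21.18
eef_pos: [0.5717, 0.0697, 0.0916]
eef_rot: [-0.683, 0.731, -0.0, 0.0]
wrist_force: [-5.7, -0.1, 12.0]
grip_width: 0.0107
```

Call:
{"fn": "drive_tool", "kwargs": {
  "targets": [
    [[0,0,0],[0,0,0]],
    [[0,0,0],[0,0,0]],
    [[0,0,0],[0,0,0]],
    [[0,0,0],[0,0,0]],
    [[0,0,0],[0,0,0]]
  ],
  "fingers": 0.45
}}

```text
time: 21.6
eef_pos: [0.5716, 0.0697, 0.0898]
eef_rot: [-0.683, 0.731, 0.0, -0.0]
wrist_force: [0.3, -0.3, -0.3]
grip_width: 0.0383
```

Call:
{"fn": "drive_tool", "kwargs": {
  "targets": [
    [[0,0,-4],[0,0,0]],
    [[0,0,-8],[0,0,0]],
    [[0,0,-15],[0,0,0]],
    [[0,0,-25],[0,0,0]],
    [[0,0,-35],[0,0,0]],
    [[0,0,-35],[0,0,0]],
    [[0,0,-35],[0,0,0]],
    [[0,0,-35],[0,0,0]],
    [[0,0,-35],[0,0,0]],
    [[0,0,-25],[0,0,0]],
    [[0,0,-15],[0,0,0]],
    [[0,0,0],[0,0,0]]
  ]
}}

```text
time: 22.6
eef_pos: [0.5729, 0.0697, 0.3623]
eef_rot: [-0.683, 0.731, -0.002, 0.003]
wrist_force: [-0.5, 0.6, 1.1]
grip_width: 0.0383
```

Run:
```python
from h import *
np.set_printoptions(precision=4,suppress=True)
o=r.observe(); e=o["eef_pos"]; print(e,o["grip_width"],o["joints"])
c=r.calibration("wrist");p,d=r.camera("wrist"); save("w13.png",p)
P,uv=cloud("wrist",d,c=c); img=p[uv[:,1],uv[:,0]].astype(int)
m=(img.max(1)-img.min(1)<35)&(img.min(1)>90)&(abs(P[:,2]-.096)<.008)&(abs(P[:,0]-.571)<.07)&(abs(P[:,1]-.07)<.07)
q=P[m]; A=np.c_[q[:,:2]-[.571,.07],np.ones(len(q))]; print("plane",len(q),np.linalg.lstsq(A,q[:,2],rcond=None)[0],q[:,:2].min(0),q[:,:2].max(0))
s,d=r.camera("scene"); show(0,s,(130,100,330,250),"s13.png",4)
P,uv=cloud("scene",d)
m=(P[:,2]>.10)&(abs(P[:,0]-.57)<.09)&(P[:,1]>.14)&(P[:,1]<.26)
q=P[m]
for z in (.11,.15,.18,.21,.24,.255): w=q[abs(q[:,2]-z)<.006]; print(z,len(w),np.percentile(w[:,1],[2,50,98]))
```

```text
[0.5729 0.0697 0.3623] 0.038260078189931775 [ 0.4609  0.1317  0.0527  0.0014 -1.4845 -0.5292]
plane 9979 [0.0017 0.0006 0.0972] [0.5011 0.    ] [0.641 0.14 ]
0.11 360 [0.1465 0.1867 0.1979]
0.15 297 [0.1619 0.1998 0.2085]
0.18 299 [0.1696 0.2071 0.2156]
0.21 292 [0.1762 0.2146 0.2228]
0.24 210 [0.1826 0.2219 0.2299]
0.255 187 [0.1855 0.1938 0.2233]
```

View pics/w13.png

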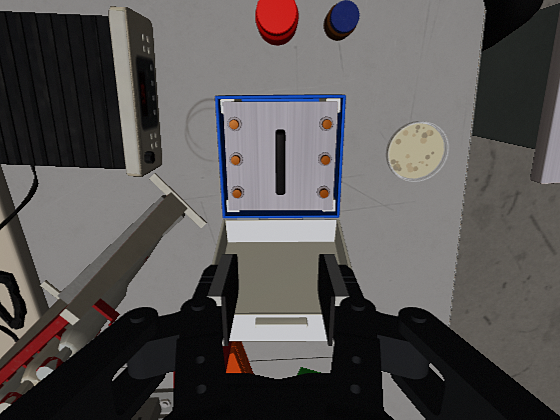

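View pics/s13.png

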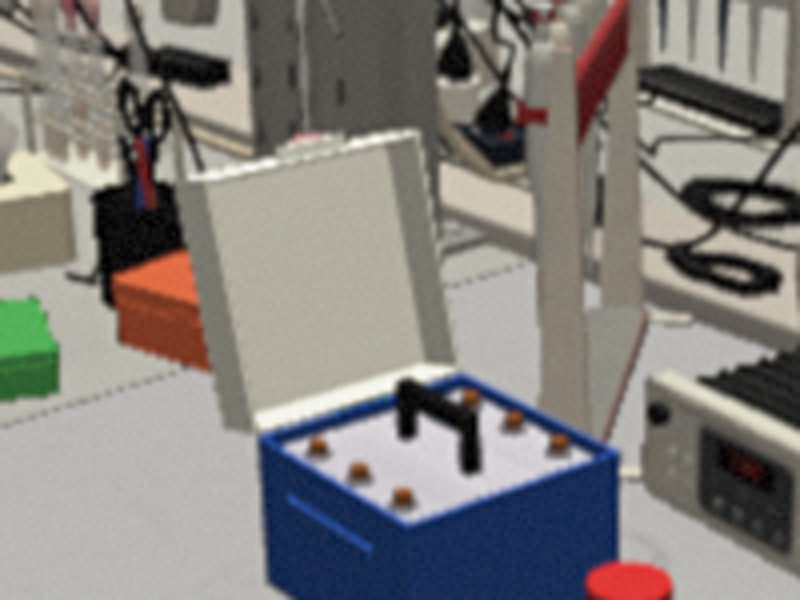

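The tray lies flat: the plate-plane fit gives slopes of 0.002 or less and a top at 0.097. The lid stands at about 1.8 rad, its outer free edge near y≈0.226, z≈0.25. I'll shut the fingers and go behind it.

Call:
{"fn": "drive_tool", "kwargs": {
  "targets": [
    [[-20,0,0],[0,0,0]],
    [[-30,0,0],[0,0,0]],
    [[-35,0,0],[0,0,0]],
    [[-35,0,0],[0,0,0]],
    [[-35,0,0],[0,0,0]],
    [[-25,0,0],[0,0,0]],
    [[-12,0,0],[0,0,0]],
    [[0,0,0],[0,0,0]],
    [[0,0,0],[0,0,0]]
  ],
  "fingers": 0,
  "newtons": 40
}}

```text
time: 23.45
eef_pos: [0.5843, 0.2614, 0.3556]
eef_rot: [-0.683, 0.73, 0.0, -0.001]
wrist_force: [0.4, -0.9, 0.7]
grip_width: 0.0
```

Run:
```python
from h import *
np.set_printoptions(precision=4,suppress=True)
o=r.observe(); e=o["eef_pos"]; print(e,o["eef_rot"],o["grip_width"],o["joints"])
c=r.calibration("wrist");p,d=r.camera("wrist"); save("w14.png",p)
P,uv=cloud("wrist",d,c=c)
m=(abs(P[:,0]-e[0])<.03)&(abs(P[:,1]-e[1])<.03)&(P[:,2]>e[2]-.01)&(P[:,2]<e[2]+.07)
q=P[m]-e; q=q[q[:,2].argsort()]; print(len(q),q[:8],np.percentile(q,[1,50,99],axis=0))
s,d=r.camera("scene"); show(0,s,(100,20,300,170),"s14.png",4)
P,uv=cloud("scene",d)
m=(abs(P[:,0]-e[0])<.04)&(abs(P[:,1]-e[1])<.03)&(P[:,2]>e[2]-.01)&(P[:,2]<e[2]+.07)
q=P[m]-e; q=q[q[:,2].argsort()]; print(len(q),q[:8])
```

```text
[0.5843 0.2614 0.3556] [-0.683   0.7305  0.0001 -0.0012] 1.7635524518392472e-07 [ 0.725   0.2502  0.1868 -0.0001 -1.5098 -0.7921]
3723 [[ 0.0052 -0.0101  0.0283]
 [-0.0013 -0.0098  0.0285]
 [ 0.0038 -0.0102  0.0286]
 [ 0.0028 -0.0101  0.0286]
 [ 0.001  -0.01    0.0286]
 [-0.0027 -0.0098  0.0286]
 [ 0.0005 -0.0101  0.0288]
 [-0.0009 -0.0101  0.0289]] [[-0.0196 -0.013   0.0299]
 [ 0.0007 -0.0095  0.0546]
 [ 0.0206  0.0098  0.0699]]
239 [[ 0.0042 -0.0088  0.0231]
 [-0.0052 -0.0008  0.0233]
 [-0.0069 -0.0076  0.0245]
 [-0.0018 -0.013   0.0246]
 [-0.0037 -0.0115  0.0246]
 [-0.0059 -0.0104  0.0248]
 [-0.0049  0.0038  0.025 ]
 [-0.0082  0.0033  0.0255]]
```

View pics/w14.png

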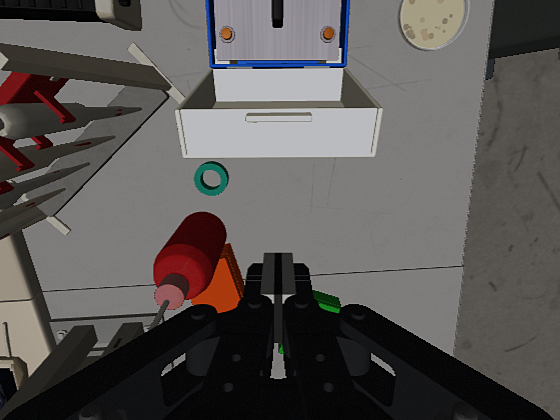

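View pics/s14.png

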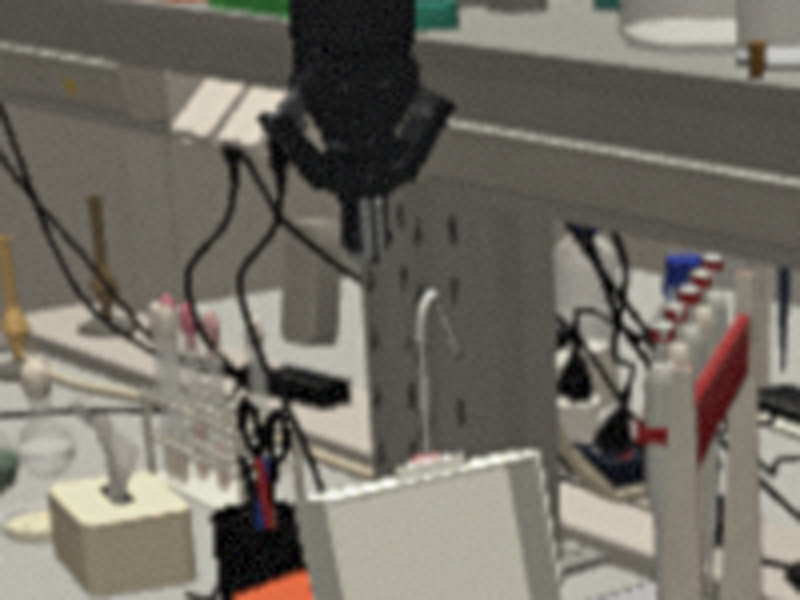

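The shut fingertips measure 27 mm above the reported TCP. Descending behind the lid.

Call:
{"fn": "drive_tool", "kwargs": {
  "targets": [
    [[0,0,15],[0,0,0]],
    [[0,0,25],[0,0,0]],
    [[0,0,30],[0,0,0]],
    [[0,0,30],[0,0,0]],
    [[0,0,25],[0,0,0]],
    [[0,0,15],[0,0,0]],
    [[0,0,7],[0,0,0]],
    [[0,0,0],[0,0,0]]
  ]
}}

```text
time: 24.22
eef_pos: [0.5841, 0.2597, 0.2087]
eef_rot: [-0.682, 0.731, 0.0, -0.001]
wrist_force: [0.8, 0.5, 0.7]
grip_width: -0.0001
```

Call:
{"fn": "drive_tool", "kwargs": {
  "targets": [
    [[8,0,0],[0,0,0]],
    [[8,0,0],[0,0,0]],
    [[8,0,0],[0,0,0]],
    [[5,0,0],[0,0,0]],
    [[5,0,0],[0,0,0]],
    [[5,0,0],[0,0,0]],
    [[5,0,0],[0,0,0]],
    [[5,0,0],[0,0,0]],
    [[5,0,0],[0,0,0]],
    [[0,0,0],[0,0,0]]
  ]
}}

```text
time: 25.05
eef_pos: [0.5806, 0.2061, 0.2097]
eef_rot: [-0.682, 0.731, -0.0, -0.001]
wrist_force: [0.5, -0.7, -0.1]
grip_width: 0.0002
```

Run:
```python
from h import *
o=r.observe(); print(o["eef_pos"],o["eef_rot"],o["wrist_force"],o["joints"])
s,d=r.camera("scene"); show(0,s,(130,60,330,210),"s15.png",4)
```

```text
[0.58056747 0.20608482 0.20969067] [-6.82371792e-01  7.31004963e-01 -1.95845189e-05 -6.94308725e-04] [ 0.5353907  -0.67050704 -0.06719436] [ 6.57806636e-01  2.62414348e-01 -1.21277669e-01  1.81315422e-04
 -1.18848326e+00 -7.26665665e-01]
```

View pics/s15.png

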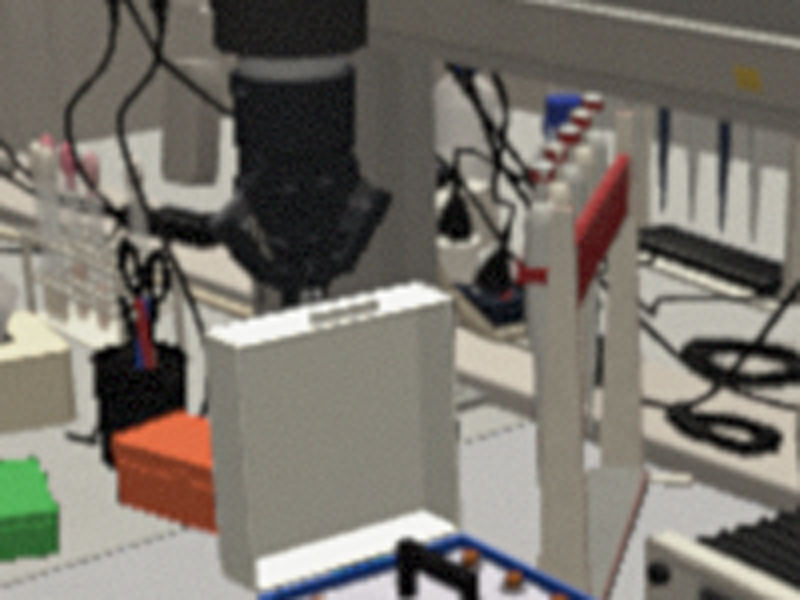

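The lid follows and is now about upright. Continuing the push.

Call:
{"fn": "drive_tool", "kwargs": {
  "targets": [
    [[6,0,1],[0,0,0]],
    [[8,0,0],[0,0,0]],
    [[8,0,0],[0,0,0]],
    [[8,0,0],[0,0,0]],
    [[8,0,0],[0,0,0]],
    [[8,0,0],[0,0,0]],
    [[8,0,0],[0,0,0]],
    [[8,0,0],[0,0,0]],
    [[8,0,0],[0,0,0]],
    [[8,0,0],[0,0,0]],
    [[8,0,0],[0,0,0]],
    [[8,0,0],[0,0,0]],
    [[6,0,0],[0,0,0]],
    [[0,0,0],[0,0,0]]
  ]
}}

```text
time: 26.27
eef_pos: [0.5738, 0.1061, 0.2089]
eef_rot: [-0.682, 0.731, -0.0, -0.0]
wrist_force: [-0.1, 0.1, 0.3]
grip_width: 0.0001
```

Run:
```python
from h import *
o=r.observe(); print(o["eef_pos"],o["eef_rot"],o["wrist_force"],o["joints"])
s,d=r.camera("scene"); show(0,s,(130,60,330,210),"s16.png",4)
P,uv=cloud("scene",d); img=s[uv[:,1],uv[:,0]].astype(int)
m=(img.min(1)>150)&(abs(P[:,0]-.565)<.095)&(P[:,1]>-.03)&(P[:,1]<.2)&(P[:,2]>.12); q=P[m]; print(np.percentile(q,[1,99],axis=0), q[q[:,2].argmax()])
```

```text
[0.57378932 0.10614975 0.20893812] [-6.82263715e-01  7.31106005e-01 -3.50808098e-05 -4.80546724e-04] [-0.12089747  0.12546303  0.32017723] [ 5.18056317e-01  2.09198662e-01 -1.93770459e-01  3.15121969e-04
 -1.16874620e+00 -5.87266935e-01]
[[0.49309836 0.04415896 0.12054904]
 [0.65102307 0.1764473  0.25161885]] [0.58998095 0.07418925 0.25256594]
```

View pics/s16.png

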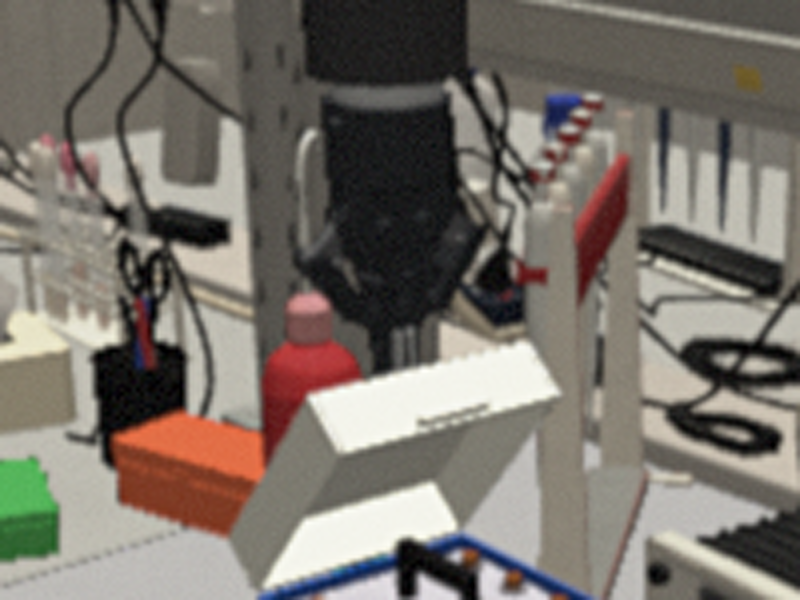

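The lid is at about 48°. Following the arc with the fingertips on the outer face.

Call:
{"fn": "drive_tool", "kwargs": {
  "targets": [
    [[7,0,5],[0,0,0]],
    [[7,0,5],[0,0,0]],
    [[7,0,5],[0,0,0]],
    [[6,0,5],[0,0,0]],
    [[6,0,5],[0,0,0]],
    [[5,0,6],[0,0,0]],
    [[5,0,6],[0,0,0]],
    [[5,0,6],[0,0,0]],
    [[5,0,6],[0,0,0]],
    [[0,0,0],[0,0,0]]
  ]
}}

```text
time: 27.15
eef_pos: [0.5694, 0.0538, 0.1581]
eef_rot: [-0.682, 0.731, 0.001, -0.001]
wrist_force: [-0.7, 0.5, -0.5]
grip_width: -0.0003
```

Run:
```python
from h import *
o=r.observe(); print(o["eef_pos"],o["eef_rot"],o["wrist_force"])
s,d=r.camera("scene"); show(0,s,(130,80,330,230),"s17.png",4)
```

```text
[0.56935117 0.0537732  0.15806425] [-0.68222519  0.73114068  0.00077967 -0.00122013] [-0.70839353  0.51943569 -0.47719957]
```

View pics/s17.png

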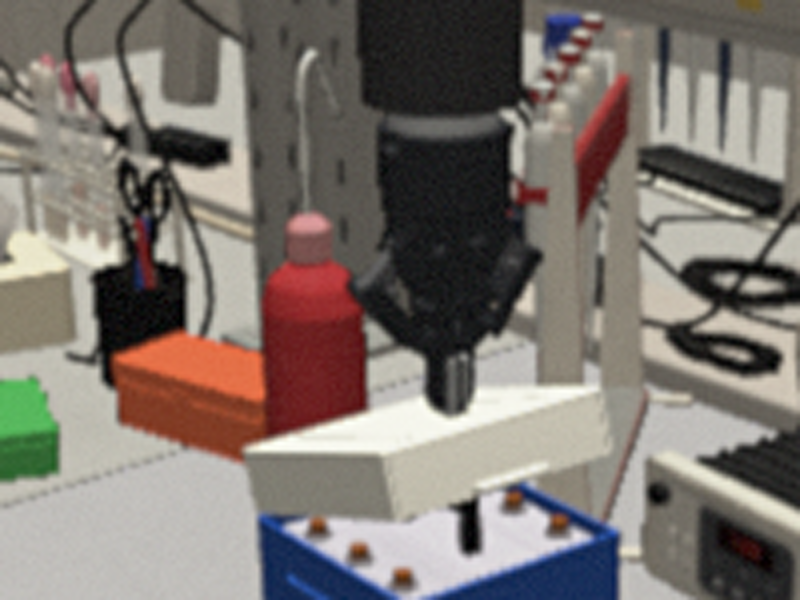

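Call:
{"fn": "drive_tool", "kwargs": {
  "targets": [
    [[4,0,5],[0,0,0]],
    [[4,0,5],[0,0,0]],
    [[4,0,5],[0,0,0]],
    [[3,0,5],[0,0,0]],
    [[3,0,5],[0,0,0]],
    [[2,0,4],[0,0,0]],
    [[2,0,3],[0,0,0]],
    [[0,0,2],[0,0,0]],
    [[0,0,0],[0,0,0]]
  ]
}}

```text
time: 27.95
eef_pos: [0.5688, 0.0326, 0.1255]
eef_rot: [-0.682, 0.731, 0.0, -0.0]
wrist_force: [0.0, -0.9, 0.2]
grip_width: -0.0002
```

Call:
{"fn": "drive_tool", "kwargs": {
  "targets": [
    [[0,0,2],[0,0,0]],
    [[0,0,2],[0,0,0]],
    [[0,0,1],[0,0,0]],
    [[0,0,0],[0,0,0]]
  ]
}}

```text
time: 28.28
eef_pos: [0.5694, 0.0328, 0.1227]
eef_rot: [-0.683, 0.731, -0.001, 0.0]
wrist_force: [-5.0, -0.9, 13.0]
grip_width: -0.0004
```

Run:
```python
from h import *
o=r.observe(); print(o["eef_pos"],o["eef_rot"],o["wrist_force"])
s,d=r.camera("scene"); show(0,s,(150,130,310,250),"s18.png",5)
P,uv=cloud("scene",d); img=s[uv[:,1],uv[:,0]].astype(int)
m=(img.min(1)>150)&(abs(P[:,0]-.57)<.075)&(P[:,1]>-.005)&(P[:,1]<.145)&(P[:,2]>.13)&(P[:,2]<.19); q=P[m]
A=np.c_[q[:,:2]-[.571,.07],np.ones(len(q))]; k=np.linalg.lstsq(A,q[:,2],rcond=None)[0]; print(len(q),k)
```

```text
[0.56939962 0.03283963 0.12269518] [-6.82885382e-01  7.30525221e-01 -5.47513392e-04  3.96833592e-04] [-4.99947847 -0.94821873 12.98986578]
1276 [-0.00103627 -0.00222413  0.14520739]
```

View pics/s18.png

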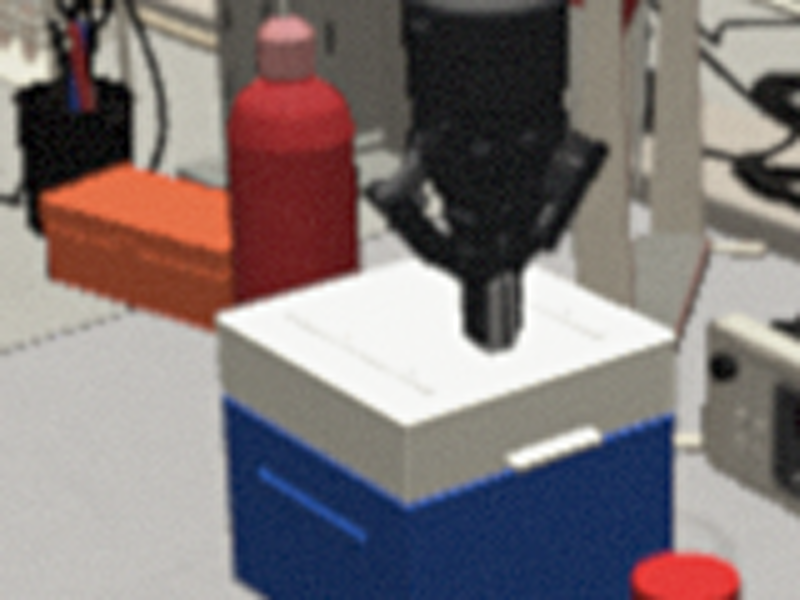

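Shut against the rim, with top slope ≤0.002, height 0.145 and 13 N of reaction. One small firm press, then retreat.

Call:
{"fn": "drive_tool", "kwargs": {
  "targets": [
    [[0,0,0.7],[0,0,0]],
    [[0,0,0],[0,0,0]],
    [[0,0,0],[0,0,0]]
  ]
}}

```text
time: 28.58
eef_pos: [0.5695, 0.0329, 0.1227]
eef_rot: [-0.683, 0.73, -0.001, 0.001]
wrist_force: [-6.1, -1.0, 17.8]
grip_width: -0.0
```

Call:
{"fn": "drive_tool", "kwargs": {
  "targets": [
    [[0,0,-5],[0,0,0]],
    [[0,0,-15],[0,0,0]],
    [[0,0,-25],[0,0,0]],
    [[0,0,-30],[0,0,0]],
    [[0,0,-30],[0,0,0]],
    [[0,10,-30],[0,0,0]],
    [[0,20,-15],[0,0,0]],
    [[0,30,0],[0,0,0]],
    [[0,30,0],[0,0,0]],
    [[0,15,0],[0,0,0]],
    [[0,0,0],[0,0,0]],
    [[0,0,0],[0,0,0]]
  ]
}}

```text
time: 29.58
eef_pos: [0.464, 0.0403, 0.271]
eef_rot: [-0.683, 0.73, -0.0, 0.001]
wrist_force: [-0.5, 0.2, -0.2]
grip_width: 0.0005
```

Run:
```python
from h import *
o=r.observe(); print(o["time"],o["eef_pos"],o["wrist_force"])
s,d=r.camera("scene"); save("s19.png",s)
P,uv=cloud("scene",d); img=s[uv[:,1],uv[:,0]].astype(int)
m=(img.min(1)>150)&(abs(P[:,0]-.57)<.075)&(P[:,1]>-.005)&(P[:,1]<.145)&(P[:,2]>.13)&(P[:,2]<.19); q=P[m]
A=np.c_[q[:,:2]-[.571,.07],np.ones(len(q))]; k=np.linalg.lstsq(A,q[:,2],rcond=None)[0]; print(len(q),k)
for n,X,z in (("black",(.464,-.318),.085),("red",(.563,-.105),.077)):
    m=(np.linalg.norm(P[:,:2]-X,axis=1)<.045)&(abs(P[:,2]-z)<.012)&(P[:,2]>z); print(n,P[m].mean(0))
t,d=r.camera("top"); P,uv=cloud("top",d); save("t19.png",t)
for n,p in (("black",(416,252)),("tape",(176,177))): print(n,[np.round(x["centre"],1).tolist() for x in r.spot_point("top","black_cap_jar" if n=="black" else "tape")])
```

```text
29.5833 [0.46398232 0.04028485 0.27103944] [-0.45457885  0.24231179 -0.20868471]
1524 [-0.00034881 -0.00044423  0.14519545]
black [ 0.46383272 -0.3197429   0.08697838]
red [ 0.56269023 -0.10681481  0.07900857]
black [[409.4, 255.4]]
tape [[178.5, 176.3]]
```

View pics/s19.png

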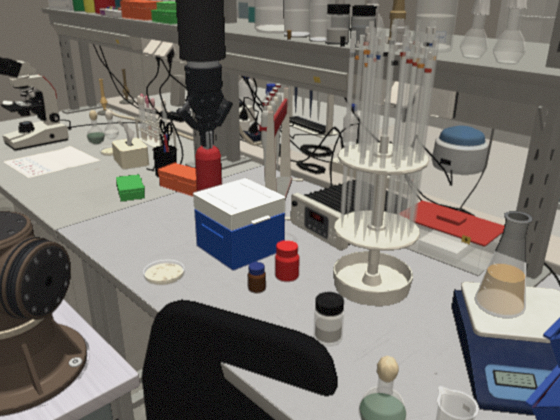

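View pics/t19.png

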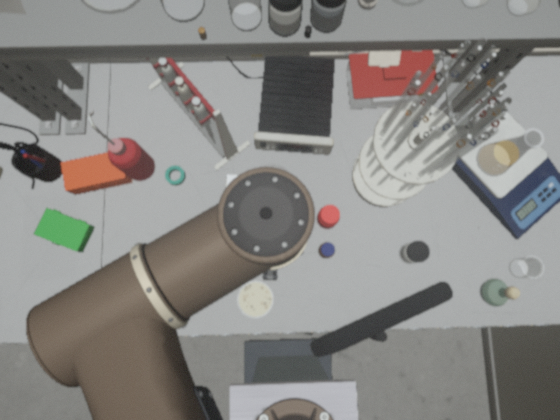

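The scene picture shows the lid shut flat on the carrier (195–285, 182–262). The arm is clear, the black-capped jar is still at (329,315), and in the top view the tape is still at (176,176). Handing in.

```bash
python3 -c "
from rig import r
print(r.job_done())"
```

```text
the job is handed in; nothing more can be done
None
```

The carrier is packed and the job is handed in, at about 29.6 s of the 72 s allowed. I stood the larger brown jar with the blue cap in the nest, lowered the tray onto the four ledges, and pushed the lid shut.

**Last checks**
- **Jar:** it stood upright inside the fence when I looked after releasing it. It was set down until contact, at about 11 N.
- **Tray:** it was set down until contact, at about 12 N. The plate then measured flat, with a slope of 0.002 or less and its top at 0.097 m against the expected 0.096 m.
- **Lid:** it is shut. Its top is level, with a slope under 0.001, and stands at 0.145 m against the expected 0.146 m. It held that after the arm moved away.
- **Bystanders:** the black-capped jar's position matches the first measurement to about 1 mm. The tape shows at the same place in the top view as at the start.
- **Forces:** the wrist force stayed under 20 N in every reading, and the arm ended clear of everything.

**What disagreed**
- **Finger height:** the fingertips stood about 27 mm above the reported tool point, by both the wrist and scene cameras. Because of this the jar was gripped by its cap instead of its body, which the task allows. I worked from measured heights after that.
- **Camera offset:** the wrist and top cameras differed by about 1 to 3 mm, which stayed within the room in the nest and carrier.
- **Jar after shutting:** the top camera's view of the jar was blocked by the arm, so that check came from the wrist and scene cameras. With the lid shut, the jar and tray can no longer be seen.

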